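Fit the scraper blade on the chocolate melter

TASK

Fit the blue scraper blade on the chocolate melter. It lies flat on the marble between the steel rulers, where fingers cannot get hold of it, so slide it out over the marble's edge and take it by the overhanging end, rest it across the empty steel pan to change your grip to its middle, then lay it gently across the melter's tank, flat and fully down in its two seats with its notch over the pin. Do not let the blade fall to the table, and leave the truffle tub, the jar, the bonbon box and the tin standing where they are.

Things in the scene. Friction and masses are not known exactly. Their poses are not given: they have to be found in the camera images.
- blade_center (a point): Centre (half-way up) of the scraper blade: flat rigid blue-coated steel, 170 mm long (x), 45 mm wide (y), 2.5 mm thick (z), about 0.15 kg, a bright steel line along its +y edge. Starts flat on the marble between the rulers, bright line up. An open notch, 10 mm wide and 13 mm deep, runs in along x from the middle of its +x end; its -x end is plain. Fingers can straddle it only where nothing is under it.
- blade_notch (a point): Point of the blade inside its notch, on the blade's centre line 78 mm from its centre (7 mm in from the notched end), half-way through the thickness: it comes over the pin. Same axes as the blade.
- notch_end (a point): Middle of the notched end of the blade (+x, 85 mm from its centre), half-way through the thickness.
- plain_end (a point): Middle of the plain end of the blade (-x, 85 mm from its centre), half-way through the thickness.
- slab: White marble slab, fixed, 260 mm (its x) by 340 mm (its y), 30 mm high, on the table to the left or right of the robot's middle. Origin: centre of its underside. It has no rim; its -x edge faces the robot. Polished: the blade slides easily on it (friction about 0.3) and follows fingertips lightly pressed on its top (5 to 15 N) and moved along.
- pan: Empty open steel pan standing loose on the table before the robot, 176 mm (its x) by 108 mm (its y) over the rim, 65 mm high; opening inside 152 mm (x) by 84 mm (y), 60 mm deep, about 0.45 kg. Origin: centre of its underside. The blade can bridge its 108 mm width.
- melter: White chocolate melter, fixed, 240 mm (its x) by 210 mm (its y), black panel with a dial on its -x face, top at 130 mm. In the middle of the top an empty open tank, 150 mm (x) by 136 mm (y), 100 mm deep. An aluminium blade seat stands on the rim at the middle of the tank's +y and of its -y side. Origin: centre of its underside.
- pin (a point): Foot of the single brass locating pin, on the pad (134 mm above the table) of the melter's -y seat, 78 mm from the middle of the tank. The pin is 6 mm in diameter and 9 mm high with a tapered top. Same axes as the melter.
- truffle_tub: Clear square tub of truffles, 62 mm square and 45 mm high, loose, on the marble beside the rulers. Origin: centre of its underside. Leave it alone.
- sprinkle_jar: Amber glass jar with a copper cap, 52 mm in diameter and 55 mm high, loose, on the marble beside the rulers. Origin: centre of its underside. Leave it alone.
- bonbon_box: Small square white-lidded carton with a red band, 62 mm square and 34 mm high, loose, on the table before the marble, left or right of where the blade comes out. Origin: centre of its underside. Leave it alone.
- cocoa_tin: Round copper tin with a steel lid, 58 mm in diameter and 38 mm high, loose, on the table before the marble, left or right of where the blade comes out. Origin: centre of its underside. Leave it alone.
- seat_mid (a point): Point over the middle of the tank at the height of the seat pads (134 mm above the table), melter axes; the seated blade's centre comes here, the blade along y with its notch at the -y seat. Pads reach from 68 mm out (tank edge) to end stops 88 mm out, between shoulders 51 mm apart along x; shoulders and stops stand 8 mm over the pads.
- rulers: Three steel bars, 12 by 12 mm, fixed on the marble (feet 30 mm above the table) as a U: two run 245 mm along x, 55 mm apart inside, closed by the third at their +x end. Origin: on the marble, midway between the bars at the open (-x) end, a few mm inside the marble's -x edge; x runs in between the bars, where the blade lies lengthwise.
Things that resemble listed ones, but are neither listed nor needed, are in the scene too. What is meant by the part that bears blade_center is not white, and is the smaller of those in its own colour.

How it is judged:
By the outcome, as a careful person would: the job done as asked, in the order asked, and still so for the second after the job is handed in, with the robot touching nothing.
It also fails if it takes over 67 s, if anything falls off the work surface, if the arm or the gripper's body presses on something with over 40 N, if the wrist force passes 120 N, or if a joint passes its speed limit or range.

ROBOT

A 7-joint arm with a two-finger parallel gripper is mounted at the origin on the work surface. World frame = base frame: x ahead of the robot, y to its left, z up, the work surface at z = 0. Lengths are in m, angles in rad, forces in N, time in s.
With the tool pointing down it reaches from about 0.4 to 0.85 m from the base axis. Payload 10.4 kg.
Tool frame: the origin (TCP) lies at the very end of the fingers, on their centre line; the grasp point (between the pads) lies 19 mm behind it; x points along the fingers, z is the direction in which the jaws open and shut, and the axes are right-handed (so a half turn about x gives the same grasp; the last joint's range is limited). The gripper opens to 85 mm and grips with 20 to 120 N. Pads are 22 mm wide; open, the fingers measure 114 mm over their backs; the gripper's body (76 mm by 85 mm) begins 54 mm behind the grasp point. The pads swing forward as they close: fully open they stand 13 mm farther back than shut.
Start: joints at [1.324, 0.332, -0.065, 1.46, 0.022, 1.35, -0.088], TCP at [0.139, -0.609, 0.193] pointing down, gripper open.
Joint ranges: [-2.6, 2.6], [-0.5, 2.12], [-1.47, 1.34], [0.16, 2.42], [-1.27, 4.41], [0.06, 2.06], [-2.6, 2.6]. Speed limits (rad/s): [2.22, 2.22, 2.79, 2.79, 3.14, 3.14, 3.14].

INTERFACE

Orientations are given as a unit quaternion [x, y, z, w].
In Python, from workcell import readout, camera, manip gives the robot as it stands.
- The arm moves only by the shell command python3 -m inch 'ROWS' [FORCE]. ROWS is JSON, a list of rows, each a list of 3 entries, a list of its own where there are three numbers: the turn, a rotation vector about the tool's x, y, z in degrees, then the shift along the tool's x, y, z in mm, then the closure, from 0 (fully open) to 1 (shut). In form: [[[wx, wy, wz], [dx, dy, dz], hand], ...]. A call has 1 to 10 rows; each row is the pose to reach, as a shift and turn from the pose measured when the call began, along the tool's axes at that moment; what a row does not reach only later rows make up. A row lasts 1/8 s, in which the tool goes at most 62.5 mm and 10.7 degrees, less where a joint would pass 70% of its speed; a pose out of reach is approached as far as the arm can. A call with a gripper value outside its range is refused whole. The fingers move at their own pace and stop on an object; FORCE is the grip in N (left out, the last holds). Time passes only in rows, so rows that repeat a pose let the fingers close. It gives the time, the measured TCP pose, the force and the opening at its end, in the units of the state.
- readout.get_obs(): the state, without advancing time (a new reading comes with each control period).
- camera(name): name is "scene" or "top" or "wrist"; returns a dict with "pixels" (384x512x3 uint8, red, green, blue), "range_z" (384x512 float32, m along the optical axis (not along the pixel's ray), 0 where there is no reading), "intrinsics" (3x3 intrinsics, pixels), "extrinsics" (4x4, takes a point from world to camera coordinates); the wrist camera has in their place "T_tool_cam" (4x4, takes a point from camera to tool coordinates, whose origin is the TCP and whose axes are the tool frame's). Camera axes: x right, y down, z forward; pixel columns grow to the right and rows downward; lengths in m; the calibration is good to about 2 mm. A picture is of the moment at which its call begins: read the wrist's pose just before it.
- manip.hand_in(): hands the job in, once; it reports no verdict.
The state is a dict: "clock": time; "joint_pos": joint angles; "joint_velocities": joint speeds; "tau": joint torques, N m; "position": TCP position; "ee_rot": TCP orientation; "ft_force": force on the tool from outside, world axes, zero at the start; "torque": the same for the moment, N m; "grip_width": opening from 0.0 (shut) to 1.0 (fully open).
Only numpy, scipy, OpenCV 4.12 (cv2) and the standard library are available. Lean on these libraries where they do the work, as an engineer would, in place of code of your own. Each camera call takes 0.05 s, during which the arm holds its last target.

## Working session

There is one attempt and no reset: what is moved stays moved. The work goes in short steps, Python scripts to look and compute and a shell command to move; the robot and the scene stay as the last step left them, time stands still between calls to the robot, and variables do not carry over. Pictures are saved under pics/ and viewed, and the job is handed in when it is done.

```bash
ls; mkdir -p pics; python3 - <<'E'
from workcell import readout, camera, manip
import cv2
print(readout.get_obs())
for n in ["scene","top","wrist"]:
    c=camera(n); cv2.imwrite(f"pics/a_{n}.png",c["pixels"][:,:,::-1])
    print(n,c["intrinsics"].tolist(), (c.get("extrinsics") if "extrinsics" in c else c["T_tool_cam"]).round(4).tolist())
E
```

```text
pics
{'clock': 0.0, 'joint_pos': array([ 1.32440394,  0.33286202, -0.0646845 ,  1.46093472,  0.02160772,
        1.34990532, -0.08848875]), 'joint_velocities': array([-0.00162707,  0.00136736,  0.00034381,  0.00124552,  0.00069881,
        0.00010551, -0.00042286]), 'tau': array([-1.48836352e-03, -6.25450587e+01,  4.81970957e-02, -3.91607845e+01,
        1.61367684e-02,  9.84110346e-03,  6.80184758e-05]), 'position': array([ 0.13859089, -0.60900165,  0.19242524]), 'ee_rot': array([ 0.44132584,  0.55311599, -0.44074668,  0.55230116]), 'ft_force': array([-0.82683216,  0.38118994, -0.1618196 ]), 'torque': array([-0.01172956, -0.03796656, -0.05105039]), 'grip_width': 0.9984418362317058}
scene [[500.13877454240065, 0.0, 254.35192843423997], [0.0, 500.13877454240065, 193.50705832383753], [0.0, 0.0, 1.0]] [[0.4918, 0.8707, -0.0049, -0.1994], [0.7479, -0.4253, -0.5098, -0.335], [-0.446, 0.247, -0.8603, 1.9409], [0.0, 0.0, 0.0, 1.0]]
top [[429.2259619442105, 0.0, 256.95552318591206], [0.0, 429.2259619442105, 189.76877090715553], [0.0, 0.0, 1.0]] [[0.0267, -0.9994, 0.0239, -0.0816], [-0.9896, -0.0298, -0.1408, 0.5238], [0.1414, -0.0199, -0.9897, 1.3509], [0.0, 0.0, 0.0, 1.0]]
wrist [[309.80318840025114, 0.0, 259.2241971725276], [0.0, 309.80318840025114, 192.94304883938844], [0.0, 0.0, 1.0]] [[-0.0006, -0.287, 0.9579, -0.1823], [-0.0002, -0.9579, -0.287, 0.0745], [1.0, -0.0004, 0.0005, -0.0008], [0.0, 0.0, 0.0, 1.0]]
```

View pics/a_scene.png

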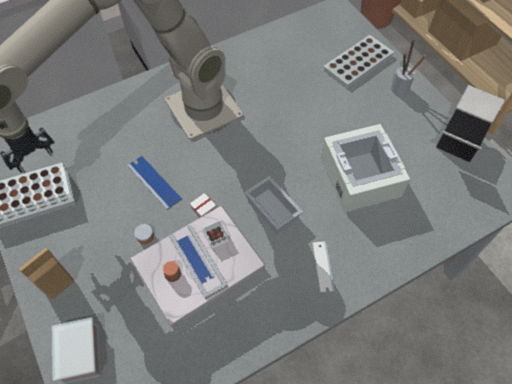

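View pics/a_top.png

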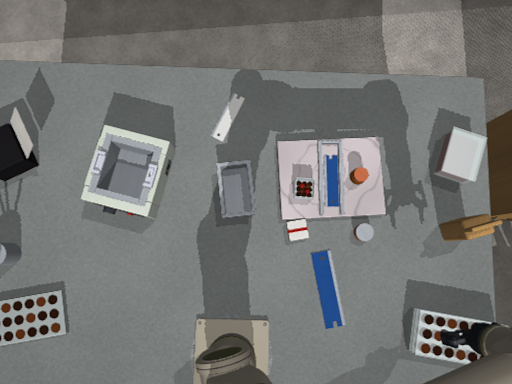

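View pics/a_wrist.png

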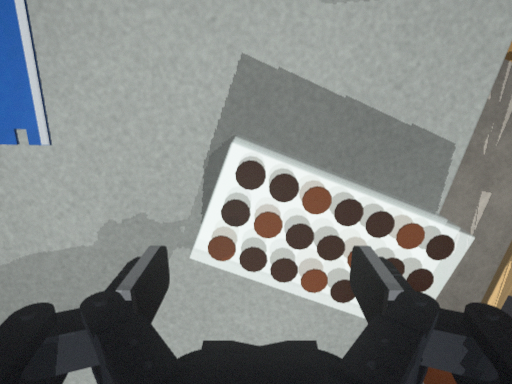

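The blue parts are the large blade on the table (top ~328,290) and the small blade between the rulers (top ~332,180). There is also a white look-alike (228,118). I expect the small one between the rulers to be the right one, so I'll enlarge it to confirm and measure it.

```bash
cat > h.py <<'E'
import numpy as np, cv2
from scipy.spatial.transform import Rotation as R
from workcell import readout, camera, manip
def grab(n):
    o=readout.get_obs(); c=camera(n)
    if 'T_tool_cam' in c:
        T=np.eye(4);T[:3,:3]=R.from_quat(o['ee_rot']).as_matrix();T[:3,3]=o['position']
        c['cw']=T@c['T_tool_cam']
    else: c['cw']=np.linalg.inv(c['extrinsics'])
    return c
def ray(c,u,v,z):
    K=c['intrinsics'];T=c['cw']
    d=T[:3,:3]@np.array([(u-K[0,2])/K[0,0],(v-K[1,2])/K[1,1],1.]);o=T[:3,3]
    return o+d*(z-o[2])/d[2]
def cloud(c):
    K=c['intrinsics'];T=c['cw'];z=c['range_z']
    v,u=np.mgrid[:z.shape[0],:z.shape[1]]
    P=np.stack([(u-K[0,2])/K[0,0]*z,(v-K[1,2])/K[1,1]*z,z],-1)
    return P@T[:3,:3].T+T[:3,3]
def proj(c,p):
    T=np.linalg.inv(c['cw']);q=T[:3,:3]@np.asarray(p,float)+T[:3,3];w=c['intrinsics']@q
    return (w[:2]/w[2]).round(1)
def crop(c,x0,y0,x1,y1,s,name):
    im=cv2.resize(c['pixels'][y0:y1,x0:x1,::-1],None,fx=s,fy=s,interpolation=cv2.INTER_CUBIC);cv2.imwrite('pics/'+name,im)
E
python3 - <<'E'
from h import *
c=grab('top');crop(c,270,120,400,250,4.6,'b1.png');crop(c,75,110,255,230,4.4,'b2.png')
s=grab('scene');crop(s,120,190,310,330,4.2,'b3.png')
hsv=cv2.cvtColor(c['pixels'],cv2.COLOR_RGB2HSV);P=cloud(c)
m=((hsv[...,0]>100)&(hsv[...,0]<125)&(hsv[...,1]>150)).astype(np.uint8)
for k in cv2.findContours(m,0,2)[0]:
    if cv2.contourArea(k)>40:
        print(cv2.boundingRect(k),cv2.minAreaRect(k))
        mm=np.zeros_like(m);cv2.drawContours(mm,[k],-1,1,-1);print(np.median(P[mm>0],0))
for p in [(332,180),(285,145),(370,200),(240,190),(165,140),(108,160),(149,172),(300,188),(360,175),(297,230),(365,232)]:
    print(p,P[p[1],p[0]].round(4))
E
```

```text
(312, 251, 30, 77) ((326.13458251953125, 289.173095703125), (76.09305572509766, 15.885405540466309), 78.69007110595703)
[ 0.2174198  -0.2983194   0.00405326]
(327, 156, 12, 50) ((332.12115478515625, 180.51307678222656), (49.34998321533203, 10.200835227966309), 88.02507019042969)
[ 0.5629052  -0.3116615   0.03328134]
(332, 180) [ 0.5652 -0.3102  0.0394]
(285, 145) [ 0.6788 -0.1554  0.0325]
(370, 200) [ 0.5042 -0.4364  0.0312]
(240, 190) [ 0.5273 -0.0114  0.0112]
(165, 140) [0.659  0.221  0.1254]
(108, 160) [0.5971 0.3994 0.0956]
(149, 172) [0.5559 0.2609 0.1367]
(300, 188) [ 0.5327 -0.2036  0.0595]
(360, 175) [ 0.5759 -0.3898  0.0858]
(297, 230) [ 0.3998 -0.1986  0.0358]
(365, 232) [ 0.3993 -0.4167  0.0398]
```

View pics/b1.png

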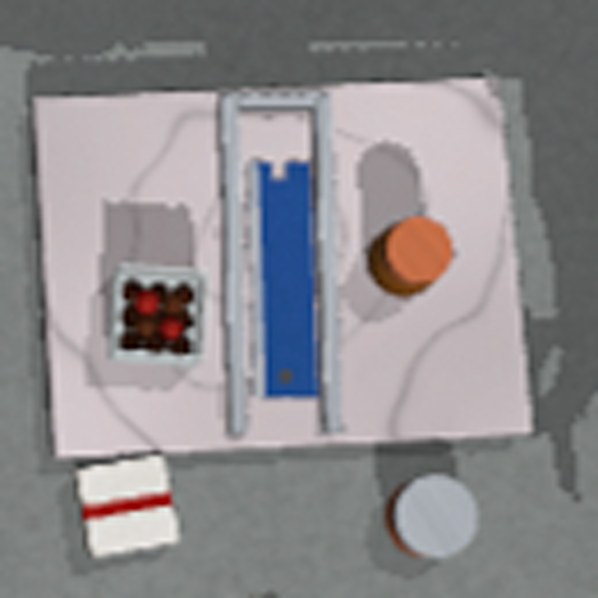

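View pics/b2.png

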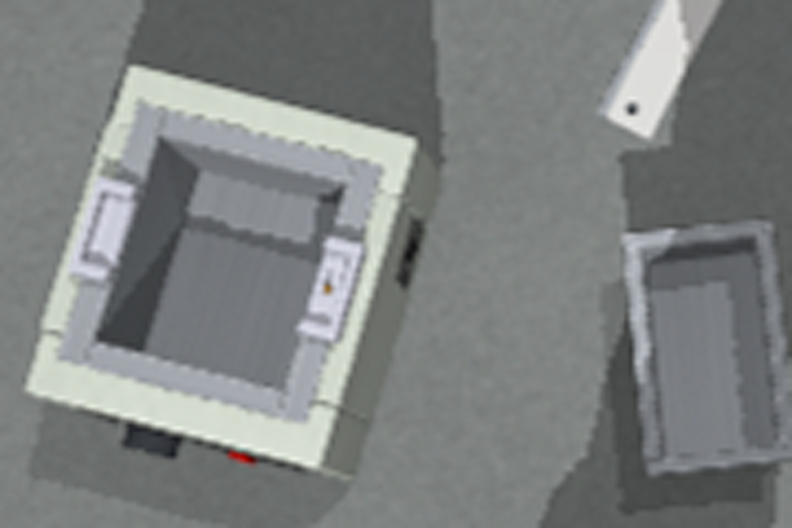

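View pics/b3.png

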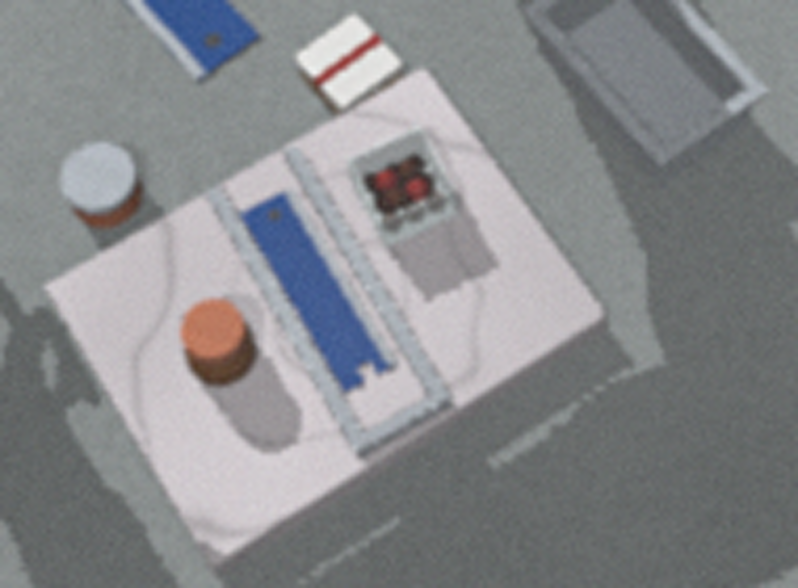

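Confirmed: the b1 crop shows the small blue blade between the rulers. Its notch is at the far end (crop 280,165), the bright line is on the left (+y) and the plain end is near the robot (crop 290,395). The pin is on the right-hand melter seat (b2 crop 328,288). Next I'll measure the coarse geometry.

```bash
python3 - <<'E'
from h import *
o=readout.get_obs();Rt=R.from_quat(o['ee_rot']).as_matrix();print('tool axes cols\n',Rt.round(3))
c=grab('top')
f=lambda x,y,z,X0=270,Y0=120,s=4.6: ray(c,X0+x/s-.4,Y0+y/s-.4,z)[:2].round(4)
print('slab corners',[f(x,y,.03) for x,y in[(35,98),(497,78),(532,434),(58,457)]])
print('blade corners(blue+line)',[f(x,y,.0325) for x,y in[(247,160),(310,163),(318,397),(248,397)]])
print('ruler top: L out far, L near out/in, R near in/out, R far',[f(x,y,.042) for x,y in[(220,93),(228,436),(246,434),(327,432),(344,432),(330,92)]])
g=lambda x,y,z:f(x,y,z,75,110,4.4)
print('pan rim outer',[g(x,y,.065) for x,y in[(622,235),(772,222),(790,460),(650,473)]])
print('melter top',[g(x,y,.13) for x,y in[(133,66),(417,138),(325,468),(27,388)]])
print('pin top',g(328,288,.143),'pin foot',g(329,291,.134))
print('seats L',[g(x,y,.142) for x,y in[(106,180),(134,184),(103,278),(73,272)]],'R',[g(x,y,.142) for x,y in[(330,236),(362,240),(336,338),(302,330)]])
E
```

```text
tool axes cols
 [[-0.     0.975  0.222]
 [ 0.001  0.222 -0.975]
 [-1.    -0.    -0.001]]
slab corners [array([ 0.6925, -0.1296]), array([ 0.7184, -0.4647]), array([ 0.4602, -0.4862]), array([ 0.4344, -0.1509])]
blade corners(blue+line) [array([ 0.6512, -0.2826]), array([ 0.6504, -0.3279]), array([ 0.4818, -0.3337]), array([ 0.4803, -0.2841])]
ruler top: L out far, L near out/in, R near in/out, R far [array([ 0.6974, -0.2612]), array([ 0.4515, -0.2685]), array([ 0.4533, -0.2811]), array([ 0.4563, -0.3379]), array([ 0.4566, -0.3499]), array([ 0.7007, -0.3403])]
pan rim outer [array([0.6044, 0.067 ]), array([ 0.6175, -0.0415]), array([ 0.4443, -0.0594]), array([0.4322, 0.0402])]
melter top [array([0.7001, 0.4059]), array([0.6552, 0.2066]), array([0.4243, 0.2558]), array([0.4728, 0.4599])]
pin top [0.5456 0.2584] pin foot [0.545  0.2597]
seats L [array([0.6158, 0.4138]), array([0.6136, 0.3947]), array([0.5479, 0.4106]), array([0.5514, 0.431 ])] R [array([0.5817, 0.2595]), array([0.5796, 0.2376]), array([0.5116, 0.2511]), array([0.5164, 0.2743])]
```

```bash
python3 -m inch '[[[0,0,0],[0,60,-24],1],[[0,0,0],[0,120,-48],1],[[2,0,0],[0,180,-72],1],[[4,0,0],[0,240,-96],1],[[6,0,0],[0,300,-120],1],[[8,0,0],[0,360,-144],1],[[10,0,0],[0,420,-168],1],[[10.8,0,0],[0,470,-188],1],[[10.8,0,0],[20,492,-197],1],[[10.8,0,0],[20,492,-197],1]]'
```

```text
clock: 1.55
position: [0.5758, -0.3047, 0.1709]
ee_rot: [0.49, 0.511, -0.49, 0.509]
ft_force: [0.4, -0.6, -0.5]
grip_width: 0.004
```

```bash
python3 - <<'E'
from h import *
o=readout.get_obs();print(o['clock'],o['position'],R.from_quat(o['ee_rot']).as_matrix().round(3),o['grip_width'])
c=grab('wrist');cv2.imwrite('pics/c1.png',c['pixels'][:,:,::-1])
E
```

```text
1.55 [ 0.57577951 -0.30470369  0.17086542] [[-0.002  0.999  0.04 ]
 [ 0.003  0.04  -0.999]
 [-1.    -0.002 -0.003]] 0.004468145214290925
```

View pics/c1.png

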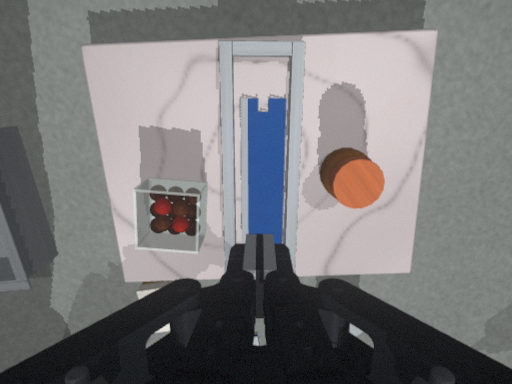

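```bash
python3 - <<'E'
from h import *
c=grab('wrist')
for n,u,v,z in [('far L',243,98,.0325),('far R',286,98,.0325),('notchL',258,98,.0325),('notchR',269,98,.0325),('L220',241,225,.0325),('R220',284,225,.0325),('rulL in far',233,60,.042),('rulR in far',290,60,.042),('rulL in',235,240,.042),('rulR in',285,240,.042),('slab -x L',130,281,.03),('slab -x R',410,272,.03)]:
    print(n,ray(c,u,v,z)[:2].round(4))
E
```

```text
far L [ 0.6501 -0.2871]
far R [ 0.6517 -0.3298]
notchL [ 0.6507 -0.302 ]
notchR [ 0.6511 -0.3129]
L220 [ 0.5141 -0.2878]
R220 [ 0.5159 -0.336 ]
rulL in far [ 0.6836 -0.2775]
rulR in far [ 0.6856 -0.3306]
rulL in [ 0.5    -0.2821]
rulR in [ 0.502  -0.3372]
slab -x L [ 0.4359 -0.1565]
slab -x R [ 0.4605 -0.4888]
```

```bash
python3 -m inch '[[[0,0,0],[50,0,4],1],[[0,0,0],[100,0,4],1],[[0,0,0],[125,0,4],1],[[0,0,0],[132,0,4],1],[[0,0,0],[135,0,4],1],[[0,0,0],[135,0,4],1]]'
```

```text
clock: 2.4
position: [0.5747, -0.3134, 0.0394]
ee_rot: [0.491, 0.508, -0.491, 0.509]
ft_force: [0.3, 1.1, -0.3]
grip_width: -0.002
```

```bash
python3 -m inch '[[[0,0,0],[4,0,-3],1],[[0,0,0],[6,0,-3],1],[[0,0,0],[6,0,-3],1]]'
```

```text
clock: 2.78
position: [0.5746, -0.3103, 0.0334]
ee_rot: [0.491, 0.508, -0.491, 0.509]
ft_force: [0.4, -0.8, 0.4]
grip_width: 0.002
```

```bash
python3 -m inch '[[[0,0,0],[2,0,0],1],[[0,0,0],[2,0,0],1]]'; python3 -m inch '[[[0,0,0],[1.5,0,0],1],[[0,0,0],[1.5,0,0],1]]'
```

```text
clock: 3.02
position: [0.5744, -0.3103, 0.0311]
ee_rot: [0.491, 0.508, -0.491, 0.509]
ft_force: [0.1, -0.2, -0.5]
grip_width: 0.0
clock: 3.28
position: [0.5743, -0.3102, 0.0294]
ee_rot: [0.491, 0.508, -0.491, 0.509]
ft_force: [1.0, -0.4, -0.3]
grip_width: 0.001
```

```bash
python3 -m inch '[[[0,0,0],[1.5,0,0],1],[[0,0,0],[1.5,0,0],1]]'; python3 - <<'E'
from h import *
c=grab('wrist');cv2.imwrite('pics/c2.png',c['pixels'][:,:,::-1]);s=grab('scene');crop(s,120,180,300,330,4,'c2s.png')
E
```

```text
clock: 3.52
position: [0.5742, -0.3102, 0.0278]
ee_rot: [0.491, 0.508, -0.491, 0.509]
ft_force: [-0.6, 0.8, -0.1]
grip_width: 0.002
```

View pics/c2.png

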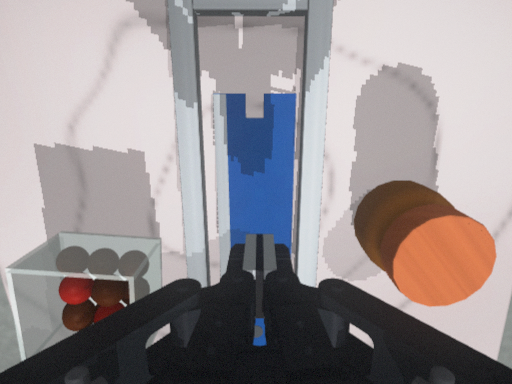

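View pics/c2s.png

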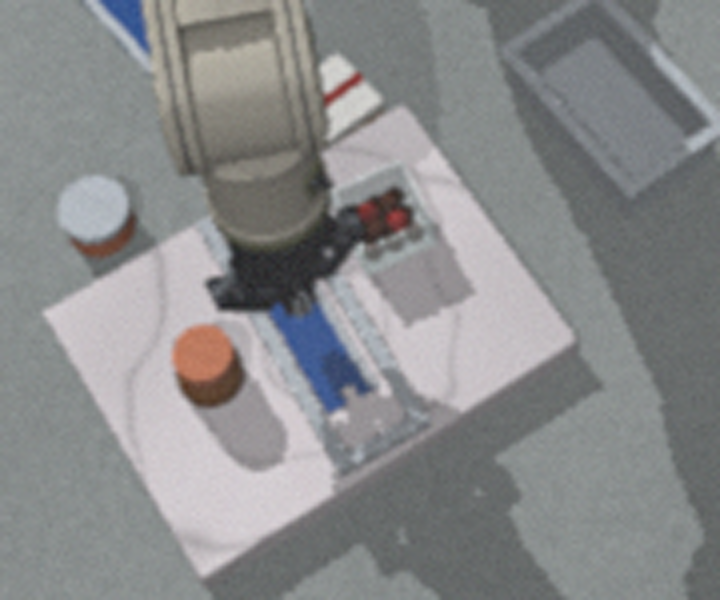

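```bash
python3 -m inch '[[[0,0,0],[1,0,0],1],[[0,0,0],[1.5,0,0],1]]'; python3 -m inch '[[[0,0,0],[1,0,0],1],[[0,0,0],[1.5,0,0],1]]'
```

```text
clock: 3.88
position: [0.5743, -0.3102, 0.0263]
ee_rot: [0.491, 0.508, -0.491, 0.509]
ft_force: [-0.4, -0.0, 0.5]
grip_width: -0.003
clock: 4.12
position: [0.5742, -0.3102, 0.0247]
ee_rot: [0.491, 0.508, -0.491, 0.509]
ft_force: [0.6, 0.5, 0.7]
grip_width: -0.001
```

```bash
python3 - <<'E'
from h import *
c=grab('wrist');P=cloud(c)
for v in range(205,350,8): print(v,[tuple(P[v,u].round(4)) for u in (250,260,270)])
crop(c,200,180,330,370,3,'c3.png')
E
```

```text
205 [(np.float64(0.5888), np.float64(-0.3033), np.float64(0.0333)), (np.float64(0.5893), np.float64(-0.3092), np.float64(0.0341)), (np.float64(0.5896), np.float64(-0.3151), np.float64(0.0345))]
213 [(np.float64(0.584), np.float64(-0.3034), np.float64(0.0337)), (np.float64(0.5843), np.float64(-0.3094), np.float64(0.0342)), (np.float64(0.5844), np.float64(-0.3153), np.float64(0.0339))]
221 [(np.float64(0.579), np.float64(-0.3036), np.float64(0.0341)), (np.float64(0.5794), np.float64(-0.3095), np.float64(0.0345)), (np.float64(0.5792), np.float64(-0.3155), np.float64(0.0337))]
229 [(np.float64(0.5743), np.float64(-0.3037), np.float64(0.0353)), (np.float64(0.5739), np.float64(-0.3097), np.float64(0.0337)), (np.float64(0.574), np.float64(-0.3158), np.float64(0.0335))]
237 [(np.float64(0.5858), np.float64(-0.3044), np.float64(0.0714)), (np.float64(0.5869), np.float64(-0.3091), np.float64(0.0734)), (np.float64(0.5868), np.float64(-0.3139), np.float64(0.0729))]
245 [(np.float64(0.5861), np.float64(-0.3046), np.float64(0.0805)), (np.float64(0.5869), np.float64(-0.3091), np.float64(0.082)), (np
[... 1873 characters left out ...]
float64(0.5046), np.float64(-0.3122), np.float64(0.034)), (np.float64(0.5703), np.float64(-0.3132), np.float64(0.1129))]
333 [(np.float64(0.5679), np.float64(-0.306), np.float64(0.1144)), (np.float64(0.4985), np.float64(-0.3124), np.float64(0.0344)), (np.float64(0.5679), np.float64(-0.3133), np.float64(0.1142))]
341 [(np.float64(0.568), np.float64(-0.3061), np.float64(0.1184)), (np.float64(0.4906), np.float64(-0.3126), np.float64(0.0329)), (np.float64(0.5685), np.float64(-0.3131), np.float64(0.1187))]
349 [(np.float64(0.5855), np.float64(-0.3063), np.float64(0.1405)), (np.float64(0.5857), np.float64(-0.3089), np.float64(0.1406)), (np.float64(0.5856), np.float64(-0.3116), np.float64(0.1404))]
```

View pics/c3.png

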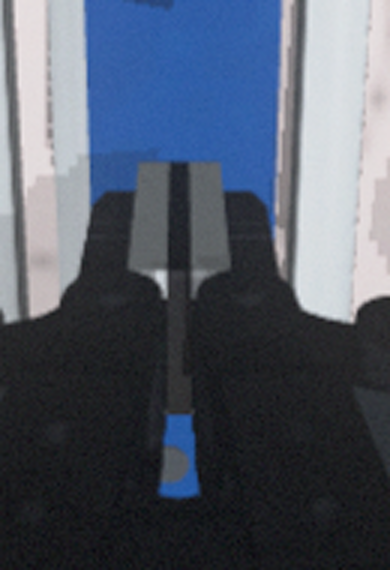

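```bash
python3 - <<'E'
from h import *
s=grab('scene');o=readout.get_obs();x,y,z=o['position']
im=s['pixels'][:,:,::-1].copy()
x0,y0=150,200
im=cv2.resize(im[y0:300,x0:270],None,fx=6,fy=6,interpolation=cv2.INTER_CUBIC)
for h,col in((0,(0,0,255)),(.02,(0,255,255)),(.043,(0,255,0))):
    p=proj(s,[x+.011,y,z+h]);print(p);cv2.circle(im,tuple(int(a) for a in ((p-[x0,y0]+.5)*6)),5,col,2)
cv2.imwrite('pics/c4.png',im)
P=cloud(s)
E
```

```text
[196.9 263.7]
[196.2 261.2]
[195.5 258.3]
```

View pics/c4.png

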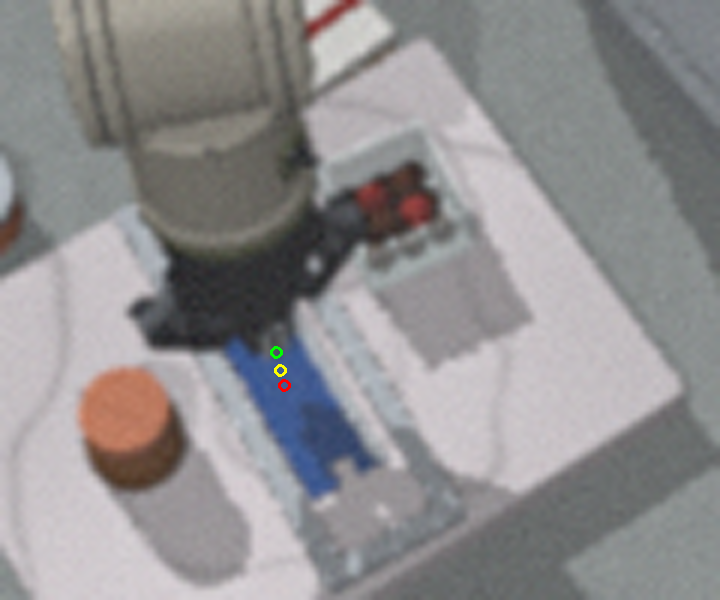

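```bash
python3 - <<'E'
from h import *
o=readout.get_obs();Rt=R.from_quat(o['ee_rot']).as_matrix()
c=grab('wrist');P=cloud(c);Q=(P-o['position'])@Rt
rgb=c['pixels'].astype(int);dark=(rgb.max(2)<70)&(c['range_z']>0)&(P[...,2]>.06)
for a in np.arange(-.13,-.03,.01):
    m=dark&(Q[...,0]>a)&(Q[...,0]<a+.01)
    if m.sum()>5: print('toolx %.2f'%a,m.sum(),'z',np.percentile(Q[m][:,2],[1,99]).round(3),'y',np.percentile(Q[m][:,1],[1,99]).round(3))
m=(rgb.max(2)>85)&(rgb.max(2)<140)&(abs(Q[...,2])<.012)&(Q[...,0]<-.03)&(Q[...,0]>-.1);print(Q[m][:,0].max(), m.sum())
s=grab('scene');P=cloud(s);Q=(P-o['position'])@Rt;rgb=s['pixels'].astype(int)
m=(rgb.max(2)<60)&(abs(Q[...,1])<.06)&(abs(Q[...,2])<.1)&(P[...,2]>.05)
print('scene lowest',np.sort(Q[m][:,0])[-10:],P[m][:,2].min())
t=grab('top');P=cloud(t);h=cv2.cvtColor(t['pixels'],cv2.COLOR_RGB2HSV)
E
```

```text
toolx -0.13 10049 z [-0.059  0.056] y [0.006 0.019]
toolx -0.12 10656 z [-0.054  0.052] y [-0.003  0.019]
toolx -0.11 5672 z [-0.047  0.044] y [-0.007  0.019]
toolx -0.10 6323 z [-0.038  0.036] y [-0.007  0.015]
toolx -0.09 2118 z [-0.031  0.029] y [-0.008  0.015]
toolx -0.08 536 z [-0.013  0.011] y [-0.009  0.014]
toolx -0.07 429 z [-0.014  0.012] y [0.008 0.013]
toolx -0.06 349 z [-0.014  0.012] y [0.008 0.013]
toolx -0.05 139 z [-0.108  0.011] y [-0.044  0.013]
toolx -0.04 651 z [-0.111 -0.078] y [-0.047 -0.02 ]
-0.04382405992040608 888
scene lowest [-0.07914569 -0.07820118 -0.07335294 -0.07245898 -0.06927822 -0.06292955
 -0.06276748 -0.03315743 -0.02887486 -0.02746   ] 0.052160234630578284
```

Both the wrist depth and the scene view put the real fingertips about 44 mm short of the reported TCP, at tool x ≈ -0.044. That explains why I've felt no contact yet. I'll keep lowering slowly, using force to detect it.

```bash
python3 -m inch '[[[0,0,0],[10,0,0],1],[[0,0,0],[20,0,0],1],[[0,0,0],[28,0,0],1],[[0,0,0],[28,0,0],1]]'; python3 -m inch '[[[0,0,0],[1,0,0],1],[[0,0,0],[2,0,0],1],[[0,0,0],[2,0,0],1]]'
```

```text
clock: 4.88
position: [0.5738, -0.31, -0.0041]
ee_rot: [0.491, 0.509, -0.492, 0.508]
ft_force: [1.2, 0.6, -1.1]
grip_width: 0.0
clock: 5.25
position: [0.5741, -0.3101, -0.0054]
ee_rot: [0.491, 0.509, -0.492, 0.509]
ft_force: [-2.1, 1.1, 4.5]
grip_width: -0.002
```

```bash
python3 -m inch '[[[0,0,0],[1,0,0],1],[[0,0,0],[1.5,0,0],1]]';python3 - <<'E'
from h import *
for i in range(4):
    o=readout.get_obs();print(o['ft_force'],o['position'])
    camera('top')
E
```

```text
clock: 5.5
position: [0.5746, -0.3104, -0.0054]
ee_rot: [0.491, 0.508, -0.491, 0.509]
ft_force: [-3.5, 2.7, 12.9]
grip_width: 0.001
[-3.52741574  2.66274038 12.88394573] [ 0.57462531 -0.31040361 -0.00544101]
[-2.45789161  0.94609675  9.64674005] [ 0.57470326 -0.31041312 -0.00537926]
[-3.06080661  0.91849716 10.4994063 ] [ 0.57470658 -0.31042915 -0.00538907]
[-2.80171849  1.5072325  10.72076777] [ 0.57471316 -0.31043239 -0.00537451]
```

```bash
python3 -m inch '[[[0,0,0],[1.5,-4,0],1],[[0,0,0],[1.5,-10,0],1],[[0,0,0],[1.5,-17,0],1],[[0,0,0],[1.5,-24,0],1],[[0,0,0],[1.5,-30,0],1],[[0,0,0],[1.5,-30,0],1]]';python3 - <<'E'
from h import *
c=grab('wrist');cv2.imwrite('pics/d1.png',c['pixels'][:,:,::-1])
print(ray(c,240,98,.0325))
E
```

```text
clock: 6.45
position: [0.5456, -0.312, -0.0054]
ee_rot: [0.492, 0.507, -0.491, 0.51]
ft_force: [-1.1, 1.4, 8.9]
grip_width: -0.002
[ 0.62039392 -0.29980345  0.0325    ]
```

View pics/d1.png

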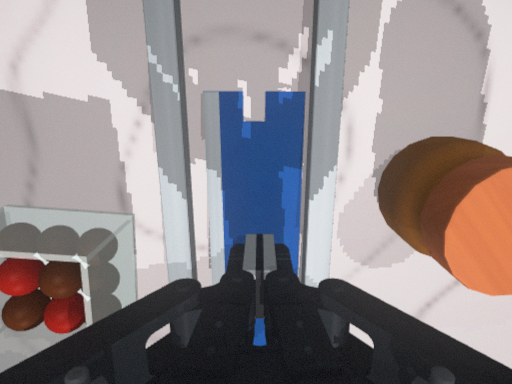

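The blade follows the fingers: its notched end (row ~93) now sits 30 mm nearer the robot. I'll continue the slide.

```bash
python3 -m inch '[[[0,0,0],[1.7,-4,0],1],[[0,0,0],[1.7,-11,0],1],[[0,0,0],[1.7,-18,0],1],[[0,0,0],[1.7,-26,0],1],[[0,0,0],[1.7,-34,0],1],[[0,0,0],[1.7,-42,0],1],[[0,0,0],[1.7,-50,0],1],[[0,0,0],[1.7,-57,0],1],[[0,0,0],[1.7,-60,0],1],[[0,0,0],[1.7,-60,0],1]]';python3 - <<'E'
from h import *
c=grab('wrist');cv2.imwrite('pics/d2.png',c['pixels'][:,:,::-1])
s=grab('scene');crop(s,110,170,260,290,4.5,'d2s.png')
print(ray(c,240,95,.0325))
E
```

```text
clock: 7.75
position: [0.4874, -0.3148, -0.0054]
ee_rot: [0.492, 0.506, -0.491, 0.511]
ft_force: [0.3, 0.1, 10.0]
grip_width: -0.001
[ 0.56335912 -0.30252329  0.0325    ]
```

View pics/d2.png

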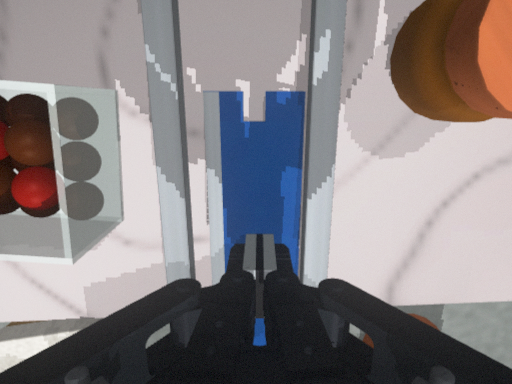

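View pics/d2s.png

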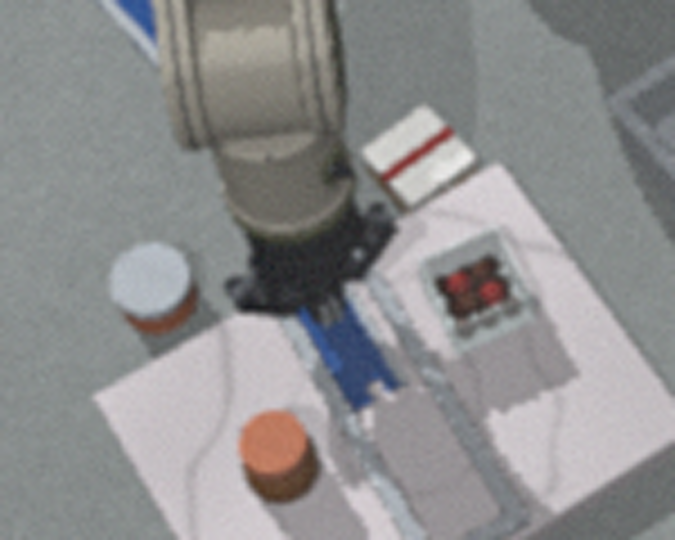

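```bash
python3 -m inch '[[[0,0,0],[-10,0,0],1],[[0,0,0],[-50,0,0],1],[[0,0,0],[-100,0,0],0.6],[[0,0,0],[-120,-30,0],0],[[0,0,0],[-130,-80,0],0],[[0,0,0],[-130,-80,0],0],[[0,0,0],[-130,-80,0],0]]' 60;python3 - <<'E'
from h import *
c=grab('wrist');cv2.imwrite('pics/e1.png',c['pixels'][:,:,::-1])
E
```

```text
clock: 8.72
position: [0.407, -0.317, 0.1245]
ee_rot: [0.492, 0.505, -0.491, 0.512]
ft_force: [0.6, 0.1, -0.2]
grip_width: 1.002
```

View pics/e1.png

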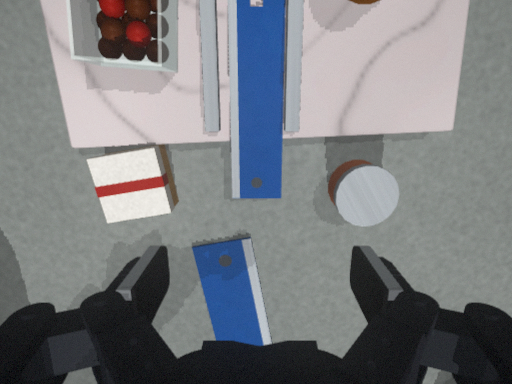

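```bash
python3 - <<'E'
from h import *
c=grab('wrist')
for n,u,v,z in [('endL',232,198,.0325),('endR',282,198,.0325),('mL',231,130,.0325),('mR',283,130,.0325),('top L',238,40,.0325),('slabL',200,140,.03),('slabR',320,136,.03),('box R',174,210,.03),('tin L',333,200,.038),('big L',194,243,.004),('big R',250,236,.004)]:
    print(n,ray(c,u,v,z)[:2].round(4))
o=readout.get_obs();print(R.from_quat(o['ee_rot']).as_matrix().round(4),o['position'])
E
```

```text
endL [ 0.3945 -0.2914]
endR [ 0.3961 -0.3378]
mL [ 0.4565 -0.2899]
mR [ 0.4581 -0.3352]
top L [ 0.5281 -0.2949]
slabL [ 0.4466 -0.2623]
slabR [ 0.4538 -0.3685]
box R [ 0.3801 -0.2366]
tin L [ 0.3974 -0.3839]
big L [ 0.3339 -0.2492]
big R [ 0.344  -0.3088]
[[ 0.0066  0.9993  0.0355]
 [-0.004   0.0355 -0.9994]
 [-1.      0.0064  0.0043]] [ 0.40748643 -0.31656857  0.1239915 ]
```

```bash
python3 -m inch '[[[0,0,0],[0,0,-3],0],[[0,0,0],[45,-1,-3],0],[[0,0,0],[90,-1,-3],0],[[0,0,0],[120,-1,-3],0],[[0,0,0],[140,-1,-3],0],[[0,0,0],[150,-1,-3],0],[[0,0,0],[153,-1,-3],0],[[0,0,0],[153,-1,-3],0]]';python3 - <<'E'
from h import *
c=grab('wrist');cv2.imwrite('pics/e2.png',c['pixels'][:,:,::-1])
o=readout.get_obs();Rt=R.from_quat(o['ee_rot']).as_matrix();Q=(cloud(c)-o['position'])@Rt
rgb=c['pixels'].astype(int)
for s in (-1,1):
    m=(rgb.max(2)<150)&(abs(Q[...,1])<.02)&(s*Q[...,2]>.03)&(s*Q[...,2]<.06)&(cloud(c)[...,2]>.008);print(s,np.percentile(Q[m][:,0],[90,99,99.9]),)
E
```

```text
clock: 9.82
position: [0.4079, -0.3144, -0.0285]
ee_rot: [0.492, 0.506, -0.49, 0.512]
ft_force: [-0.3, 0.1, 0.2]
grip_width: 0.996
-1 [-0.06874184 -0.05577359 -0.05290074]
1 [-0.06949993 -0.0562217  -0.05297879]
```

View pics/e2.png

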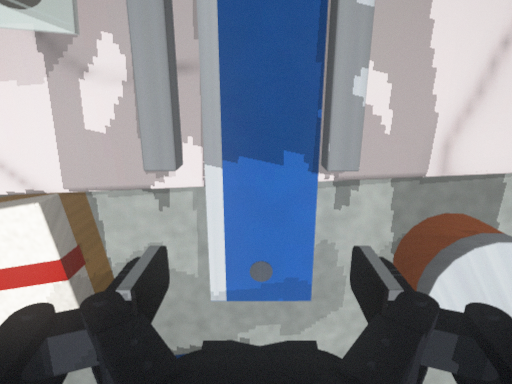

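```bash
python3 -m inch '[[[0,0,0],[4,1,0],0],[[0,0,0],[4,1,0],0.2],[[0,0,0],[4,1,0],0.4],[[0,0,0],[4,1,0],0.6],[[0,0,0],[4,1,0],0.8],[[0,0,0],[4,1,0],0.8],[[0,0,0],[4,1,0],0.8]]' 70;python3 - <<'E'
from h import *
c=grab('wrist');cv2.imwrite('pics/e3.png',c['pixels'][:,:,::-1])
E
```

```text
clock: 10.75
position: [0.409, -0.3145, -0.0322]
ee_rot: [0.492, 0.506, -0.49, 0.512]
ft_force: [-0.8, 0.6, 1.8]
grip_width: 0.501
```

View pics/e3.png

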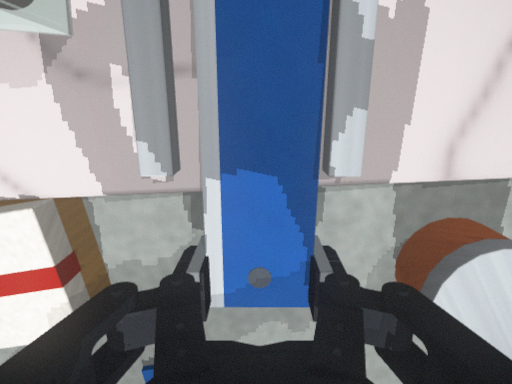

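The jaws stopped at 0.50 on the blade, with the pads on both edges near the plain end (cols ~205 and 315, row ~280). Now lifting.

```bash
python3 -m inch '[[[0,0,0],[-3,0,0],0.8],[[0,0,0],[-10,0,0],0.8],[[0,0,0],[-20,0,0],0.8],[[0,0,0],[-35,0,0],0.8],[[0,0,0],[-60,0,0],0.8],[[0,0,0],[-90,0,0],0.8],[[0,0,0],[-120,0,0],0.8],[[0,0,0],[-150,0,0],0.8],[[0,0,0],[-150,0,0],0.8]]' 90;python3 - <<'E'
from h import *
c=grab('wrist');cv2.imwrite('pics/e4.png',c['pixels'][:,:,::-1])
P=cloud(c);o=readout.get_obs();print(o['position'])
for v in range(60,300,40): print(v,P[v,265].round(4))
t=grab('top');cv2.imwrite('pics/e4t.png',t['pixels'][:,:,::-1])
E
```

```text
clock: 11.92
position: [0.4093, -0.3148, 0.1209]
ee_rot: [0.492, 0.504, -0.49, 0.514]
ft_force: [0.7, 0.2, -2.3]
grip_width: 0.488
[ 0.4083779  -0.31419644  0.119121  ]
60 [ 0.4966 -0.3122  0.1849]
100 [ 0.4829 -0.3128  0.1854]
140 [ 0.4686 -0.3133  0.1873]
180 [ 0.4527 -0.314   0.1854]
220 [ 0.4362 -0.3146  0.1861]
260 [ 0.4182 -0.3154  0.1861]
```

View pics/e4.png

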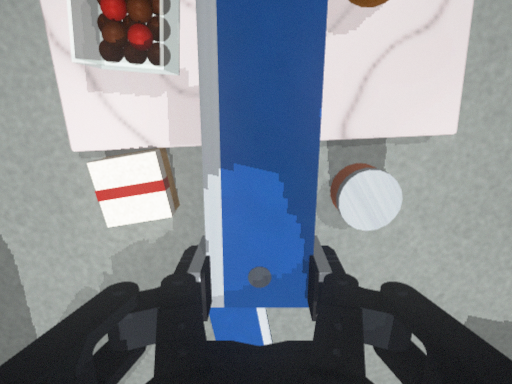

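View pics/e4t.png

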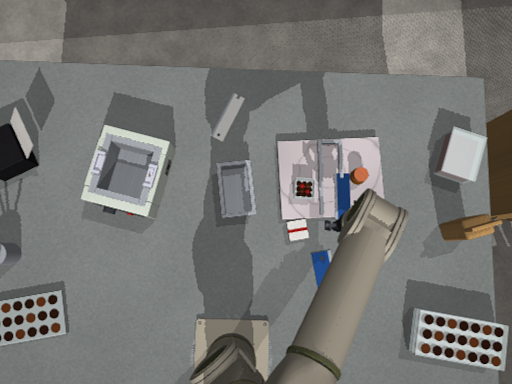

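```bash
python3 -m inch '[[[3,0,0],[0,3,-9],0.8],[[8,0,0],[0,9,-27],0.8],[[14,0,0],[0,17,-51],0.8],[[20,0,0],[0,26,-80],0.8],[[26,0,0],[0,35,-110],0.8],[[32,0,0],[0,44,-140],0.8],[[38,0,0],[0,52,-168],0.8],[[42,0,0],[0,58,-190],0.8],[[44,0,0],[0,60,-198],0.8],[[44,0,0],[0,60,-198],0.8]]';python3 - <<'E'
from h import *
o=readout.get_obs();print(o['position'],R.from_quat(o['ee_rot']).as_matrix().round(4),o['joint_pos'].round(2))
E
```

```text
clock: 13.28
position: [0.46, -0.113, 0.1163]
ee_rot: [0.647, 0.286, -0.644, 0.291]
ft_force: [-1.0, -0.7, -0.5]
grip_width: 0.492
[ 0.46003741 -0.11301687  0.11633737] [[ 6.100e-03  7.446e-01 -6.675e-01]
 [-4.500e-03 -6.674e-01 -7.446e-01]
 [-1.000e+00  7.500e-03 -8.000e-04]] [ 0.58  0.08 -0.46  1.93  0.04  1.13 -2.19]
```

Joint 7 is at -2.19 (limit -2.6), so with this grip the arm can't turn the blade across the pan with its notch facing the pin. A grip with the tool half-turned would work: joint 7 would be about 2.2 at the marble, -0.1 at the pan and -0.9 at the melter. I'll set the blade back on the marble, overhanging as before, and take the same end half-turned.

```bash
python3 -m inch '[[[-3,0,0],[0,5,9],0.8],[[-8,0,0],[-1,14,26],0.8],[[-14,0,0],[-2,26,50],0.8],[[-20,0,0],[-3,39,76],0.8],[[-26,0,0],[-4,54,102],0.8],[[-32,0,0],[-5,70,132],0.8],[[-38,0,0],[-6,83,158],0.8],[[-42,0,0],[-6,92,176],0.8],[[-44,0,0],[-6,97,184],0.8],[[-44,0,0],[-6,97,184],0.8]]';python3 - <<'E'
from h import *
o=readout.get_obs();print(o['position'],R.from_quat(o['ee_rot']).as_matrix().round(4),o['joint_pos'].round(2))
E
```

```text
clock: 14.52
position: [0.4083, -0.3157, 0.1222]
ee_rot: [0.491, 0.507, -0.491, 0.511]
ft_force: [0.2, 0.7, -1.7]
grip_width: 0.491
[ 0.40831112 -0.31565447  0.12219342] [[ 0.005   0.9994  0.0355]
 [-0.0038  0.0355 -0.9994]
 [-1.      0.0048  0.004 ]] [ 0.85  0.16 -0.31  1.83  0.05  1.15 -1.01]
```

```bash
python3 -m inch '[[[0,0,0],[30,0,-2],0.8],[[0,0,0],[70,0,-2],0.8],[[0,0,0],[110,0,-2],0.8],[[0,0,0],[135,0,-2],0.8],[[0,0,0],[145,0,-2],0.8],[[0,0,0],[150,0,-2],0.8],[[0,0,0],[152,0,-2],0.8],[[0,0,0],[152,0,-2],0.8]]';python3 -m inch '[[[0,0,0],[1,0,0],0.8],[[0,0,0],[2,0,0],0.8],[[0,0,0],[2,0,0],0.8]]';python3 - <<'E'
from h import *
c=grab('wrist');cv2.imwrite('pics/f1.png',c['pixels'][:,:,::-1]);o=readout.get_obs();print(o['position'],o['ft_force'],o['torque'])
E
```

```text
clock: 15.52
position: [0.4095, -0.3146, -0.0291]
ee_rot: [0.491, 0.506, -0.491, 0.511]
ft_force: [0.3, 0.1, -1.5]
grip_width: 0.489
clock: 15.9
position: [0.4096, -0.3147, -0.031]
ee_rot: [0.491, 0.506, -0.491, 0.512]
ft_force: [-0.2, 0.5, -0.5]
grip_width: 0.487
[ 0.40961626 -0.31468349 -0.03097552] [-0.68430399 -0.59691716 -0.71659484] [-0.00993565 -0.00953774 -0.02023232]
```

View pics/f1.png

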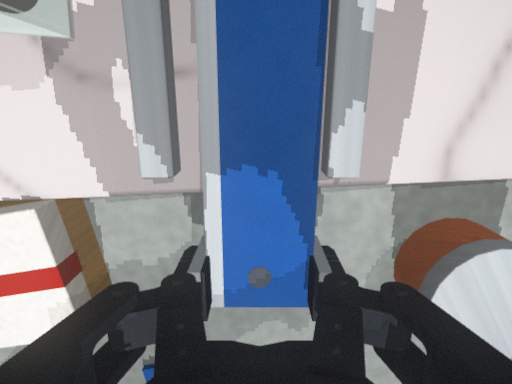

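```bash
python3 -m inch '[[[0,0,0],[1,0,0],0.8],[[0,0,0],[1,0,0],0.6],[[0,0,0],[1,0,0],0.4],[[0,0,0],[1,0,0],0.2],[[0,0,0],[1,0,0],0],[[0,0,0],[1,0,0],0],[[0,0,0],[-20,0,0],0],[[0,0,0],[-70,0,0],0],[[0,0,0],[-120,0,0],0],[[0,0,0],[-120,0,0],0]]' ;python3 - <<'E'
from h import *
c=grab('wrist');cv2.imwrite('pics/f2.png',c['pixels'][:,:,::-1]);o=readout.get_obs();print(o['position'],o['ft_force'])
E
```

```text
clock: 17.2
position: [0.4111, -0.3157, 0.093]
ee_rot: [0.492, 0.503, -0.491, 0.514]
ft_force: [-0.8, -1.0, -0.3]
grip_width: 0.994
[ 0.40975796 -0.31486565  0.09055241] [ 0.9311277   0.14809537 -0.56743951]
```

View pics/f2.png

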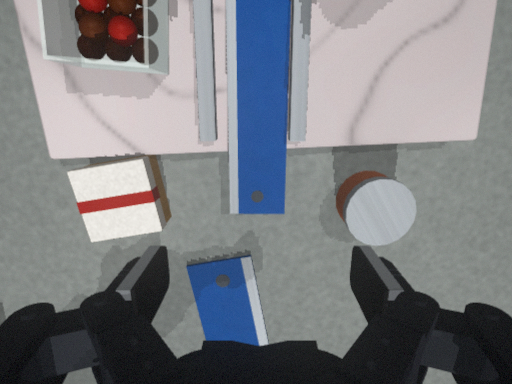

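```bash
python3 -m inch '[[[-10,0,0],[-10,0,0],0],[[-20,0,0],[-20,0,0],0],[[-30,0,0],[-20,0,0],0],[[-40,0,0],[-20,0,0],0],[[-50,0,0],[-20,0,0],0],[[-60,0,0],[-20,0,0],0],[[-70,0,0],[-20,0,0],0],[[-80,0,0],[-20,0,0],0],[[-90,0,0],[-20,0,0],0],[[-90,0,0],[-20,0,0],0]]';python3 -m inch '[[[-10,0,0],[0,0,0],0],[[-20,0,0],[0,0,0],0],[[-30,0,0],[0,0,0],0],[[-40,0,0],[0,0,0],0],[[-50,0,0],[0,0,0],0],[[-60,0,0],[0,0,0],0],[[-70,0,0],[0,0,0],0],[[-80,0,0],[0,0,0],0],[[-90,0,0],[0,0,0],0],[[-90,0,0],[0,0,0],0]]';python3 - <<'E'
from h import *
c=grab('wrist');cv2.imwrite('pics/g1.png',c['pixels'][:,:,::-1])
o=readout.get_obs();print(o['position'],R.from_quat(o['ee_rot']).as_matrix().round(4),o['joint_pos'].round(2))
E
```

```text
clock: 18.5
position: [0.4089, -0.3142, 0.1092]
ee_rot: [-0.014, 0.704, 0.01, 0.71]
ft_force: [0.2, 0.4, -0.4]
grip_width: 1.0
clock: 19.75
position: [0.4086, -0.314, 0.1084]
ee_rot: [0.51, -0.492, -0.505, -0.493]
ft_force: [-0.8, 0.4, 0.0]
grip_width: 1.002
[ 0.40861881 -0.31406894  0.1085514 ] [[ 0.0066 -0.9996 -0.0273]
 [-0.0047 -0.0273  0.9996]
 [-1.     -0.0064 -0.0049]] [ 1.12  0.2  -0.61  1.84  0.13  1.13  2.06]
```

View pics/g1.png

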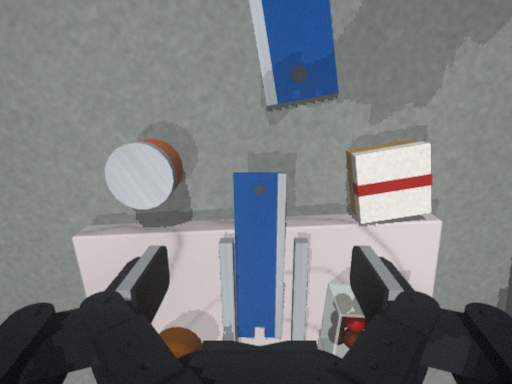

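```bash
python3 - <<'E'
from h import *
c=grab('wrist')
for n,u,v,z in [('endL',235,173,.0325),('endR',286,173,.0325),('mL',236,225,.0325),('mR',284,225,.0325),('slabL',215,219,.03),('slabR',305,215,.03),('tin R',182,180,.03),('box L',348,170,.03)]:
    print(n,ray(c,u,v,z)[:2].round(4))
E
```

```text
endL [ 0.3975 -0.3345]
endR [ 0.3963 -0.291 ]
mL [ 0.4455 -0.3335]
mR [ 0.4442 -0.2903]
slabL [ 0.4413 -0.3526]
slabR [ 0.435  -0.2717]
tin R [ 0.4057 -0.3808]
box L [ 0.3927 -0.2377]
```

```bash
python3 -m inch '[[[0,0,0],[40,0,1],0],[[0,0,0],[80,0,1],0],[[0,0,0],[110,0,1],0],[[0,0,0],[130,0,1],0],[[0,0,0],[139,0,1],0],[[0,0,0],[141,0,1],0],[[0,0,0],[141,0,1],0]]'; python3 - <<'E'
from h import *
c=grab('wrist');cv2.imwrite('pics/g2.png',c['pixels'][:,:,::-1])
E
```

```text
clock: 20.72
position: [0.41, -0.3141, -0.0317]
ee_rot: [0.51, -0.493, -0.503, -0.494]
ft_force: [0.6, 0.2, 0.0]
grip_width: 1.003
```

View pics/g2.png

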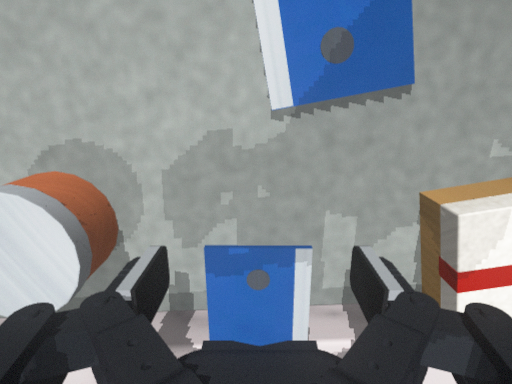

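Both fingers straddle the overhang: blade at cols 205–312, pads at ~168 and 352. Closing.

```bash
python3 -m inch '[[[0,0,0],[0,0,0],0.2],[[0,0,0],[0,0,0],0.4],[[0,0,0],[0,0,0],0.6],[[0,0,0],[0,0,0],0.8],[[0,0,0],[0,0,0],0.8],[[0,0,0],[0,0,0],0.8],[[0,0,0],[-3,0,0],0.8],[[0,0,0],[-8,0,0],0.8],[[0,0,0],[-15,0,0],0.8],[[0,0,0],[-15,0,0],0.8]]' 90;python3 - <<'E'
from h import *
c=grab('wrist');cv2.imwrite('pics/g3.png',c['pixels'][:,:,::-1])
s=grab('scene');crop(s,110,170,260,290,4.5,'g3s.png')
E
```

```text
clock: 22.02
position: [0.4103, -0.3143, -0.0159]
ee_rot: [0.51, -0.493, -0.503, -0.494]
ft_force: [-0.5, 1.0, -1.9]
grip_width: 0.489
```

View pics/g3.png

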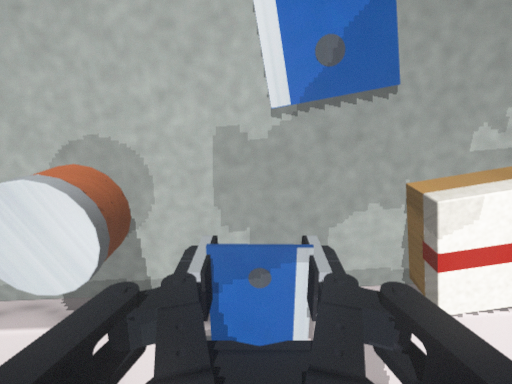

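View pics/g3s.png

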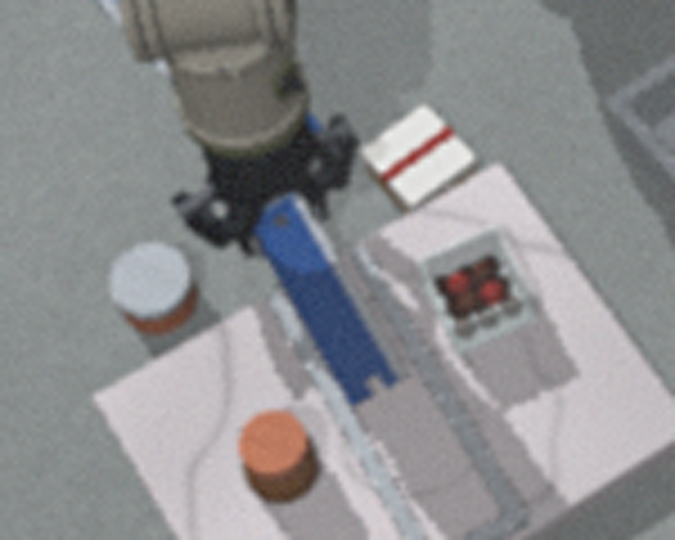

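```bash
python3 -m inch '[[[0,0,0],[-12,0,0],0.8],[[0,0,0],[-35,0,0],0.8],[[0,0,0],[-65,0,0],0.8],[[0,0,0],[-95,0,0],0.8],[[0,0,0],[-125,0,0],0.8],[[0,0,0],[-135,0,0],0.8],[[0,0,0],[-135,0,0],0.8]]';python3 - <<'E'
from h import *
t=grab('top');crop(t,205,145,270,235,6.5,'g4.png')
o=readout.get_obs();print(o['position'],R.from_quat(o['ee_rot']).as_matrix().round(4),o['joint_pos'].round(2))
P=cloud(t);m=(P[...,0]>.4)&(P[...,0]<.65)&(abs(P[...,1])<.09)&(abs(P[...,2]-.065)<.01)
m=cv2.morphologyEx(m.astype(np.uint8),cv2.MORPH_OPEN,np.ones((2,2)))
pts=P[m>0][:,:2].astype(np.float32);print(len(pts),cv2.minAreaRect(pts),np.median(P[m>0][:,2]))
s=grab('scene');P=cloud(s);m=(P[...,0]>.4)&(P[...,0]<.65)&(abs(P[...,1])<.09)&(abs(P[...,2]-.065)<.01)
pts=P[m>0][:,:2].astype(np.float32);print(len(pts),cv2.minAreaRect(pts))
E
```

```text
clock: 23.0
position: [0.409, -0.3135, 0.1187]
ee_rot: [0.51, -0.493, -0.503, -0.494]
ft_force: [0.4, 0.4, -2.3]
grip_width: 0.49
[ 0.40852178 -0.31315789  0.11783475] [[ 0.007  -0.9996 -0.0267]
 [-0.0055 -0.0268  0.9996]
 [-1.     -0.0068 -0.0057]] [ 1.12  0.19 -0.61  1.83  0.12  1.15  2.07]
634 ((0.4739099442958832, -0.008331537246704102), (0.29468294978141785, 0.11010465770959854), 7.844558238983154) 0.06449532481582743
563 ((0.5280750393867493, 0.002115108072757721), (0.17898277938365936, 0.11178159713745117), 8.94434928894043)
```

View pics/g4.png

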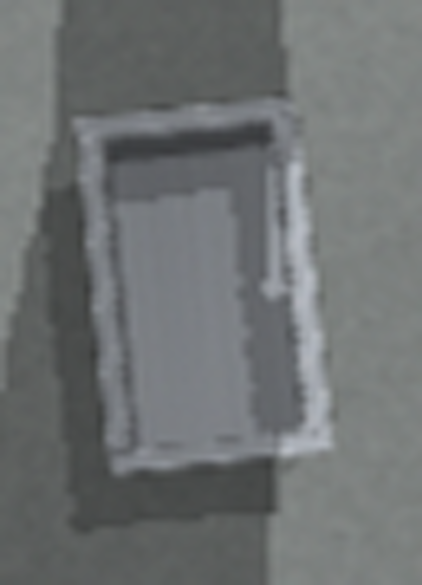

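```bash
python3 -m inch '[[[3,0,0],[0,-3,9],0.8],[[8,0,0],[0,-8,27],0.8],[[14,0,0],[0,-15,51],0.8],[[20,0,0],[0,-23,80],0.8],[[26,0,0],[0,-32,110],0.8],[[33,0,0],[0,-41,140],0.8],[[40,0,0],[0,-50,172],0.8],[[48,0,0],[0,-60,205],0.8],[[56,0,0],[0,-70,240],0.8],[[62,0,0],[0,-80,270],0.8]]';python3 - <<'E'
from h import *
o=readout.get_obs();print(o['position'],R.from_quat(o['ee_rot']).as_matrix().round(4),o['joint_pos'].round(2))
Rt=R.from_quat(o['ee_rot']).as_matrix();ti=np.array([.514,.085,.118])
yw=np.deg2rad(98);T=np.array([[0,np.cos(yw),-np.sin(yw)*-1*-1],[0,np.sin(yw),np.cos(yw)],[-1,0,0]]);
T[:,2]=np.cross(T[:,0],T[:,1]);print((Rt.T@(ti-o['position'])*1000).round(1),np.rad2deg(R.from_matrix(Rt.T@T).as_rotvec()).round(2))
E
```

```text
clock: 24.35
position: [0.4805, -0.0394, 0.1154]
ee_rot: [-0.181, 0.683, 0.177, 0.685]
ft_force: [0.4, -0.8, -2.1]
grip_width: 0.486
[ 0.48048435 -0.03942291  0.11540084] [[ 0.0046 -0.4899  0.8717]
 [-0.0042  0.8717  0.49  ]
 [-1.     -0.0059  0.002 ]] [ 0.71  0.14 -0.77  1.9   0.11  1.14  0.41]
[-3.  92.  90.2] [21.34  0.18  0.31]
```

```bash
cat >> h.py <<'E'
def go(p,yawdeg):
    o=readout.get_obs();Rt=R.from_quat(o['ee_rot']).as_matrix();y=np.deg2rad(yawdeg)
    T=np.zeros((3,3));T[:,0]=[0,0,-1];T[:,1]=[np.cos(y),np.sin(y),0];T[:,2]=np.cross(T[:,0],T[:,1])
    print('at',o['position'].round(4),'shift',(Rt.T@(np.array(p)-o['position'])*1000).round(1),'turn',np.rad2deg(R.from_matrix(Rt.T@T).as_rotvec()).round(2),'yaw',np.rad2deg(np.arctan2(Rt[1,1],Rt[0,1])).round(2),'F',o['ft_force'].round(1))
E
python3 -m inch '[[[4,0,0],[0,18,18],0.8],[[9,0,0.1],[-1,38,38],0.8],[[14,0.1,0.2],[-2,60,58],0.8],[[18,0.2,0.3],[-3,80,76],0.8],[[21.3,0.2,0.3],[-3,90,88],0.8],[[21.3,0.2,0.3],[-3,92,90],0.8],[[21.3,0.2,0.3],[-3,92,90],0.8]]';python3 - <<'E'
from h import *
go([.514,.085,.118],98)
s=grab('scene');crop(s,180,120,340,260,4.5,'h1.png');t=grab('top');crop(t,190,120,290,240,5,'h1t.png')
c=grab('wrist');cv2.imwrite('pics/h1w.png',c['pixels'][:,:,::-1])
E
```

```text
clock: 25.22
position: [0.5134, 0.0844, 0.1173]
ee_rot: [-0.05, 0.706, 0.05, 0.705]
ft_force: [-0.2, -0.1, -3.0]
grip_width: 0.482
at [0.5134 0.0844 0.1173] shift [-0.7  0.5  0.7] turn [ 0.11 -0.09  0.01] yaw 98.11 F [-0.2 -0.1 -3. ]
```

View pics/h1.png

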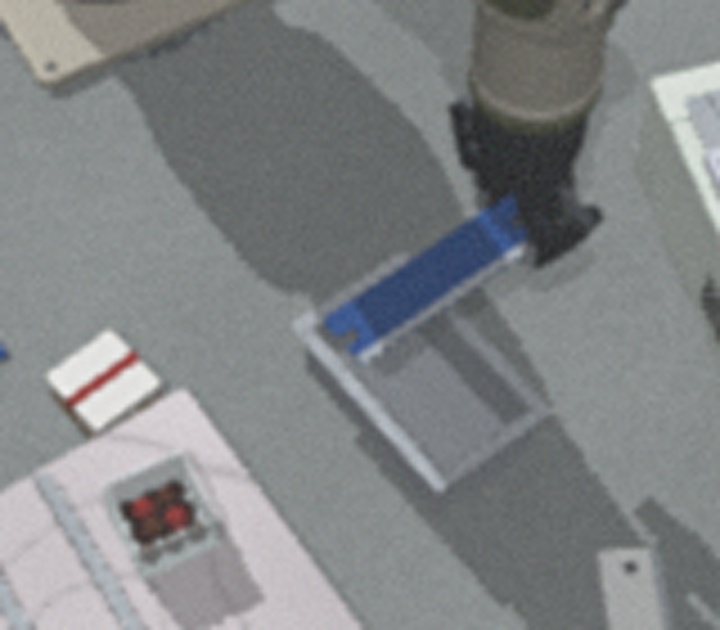

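View pics/h1t.png

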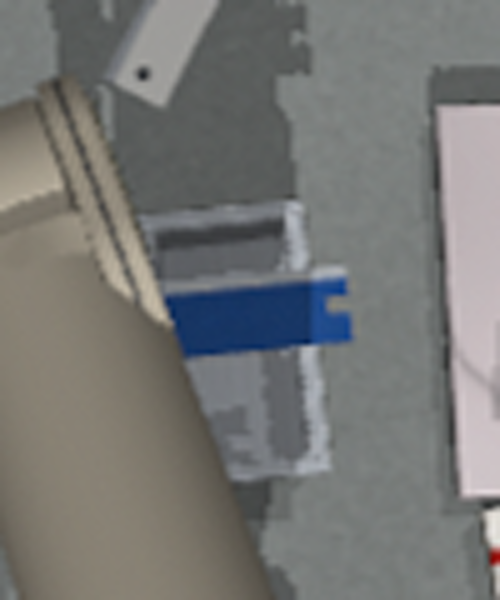

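View pics/h1w.png

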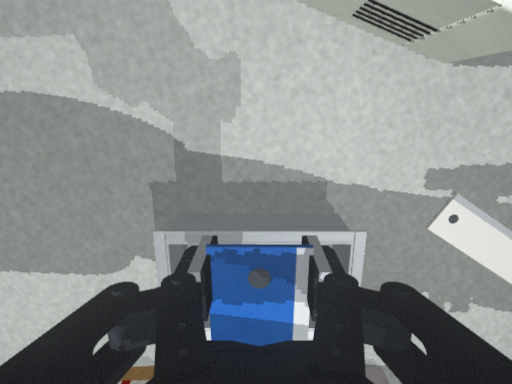

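```bash
python3 - <<'E'
from h import *
c=grab('wrist');a=ray(c,155,232,.065);b=ray(c,366,232,.065);print(a,b,np.linalg.norm(a-b),np.rad2deg(np.arctan2(*(a-b)[1::-1])))
e1=ray(c,206,246,.183);e2=ray(c,300,246,.183);print('plain end',(e1+e2)/2)
t=grab('top');n=ray(t,190+351/5-.4,120+305/5-.4,.183);print('notch end',n)
E
```

```text
[0.43413594 0.04222465 0.065     ] [0.6062709  0.06644582 0.065     ] 0.17383069637046114 -171.99047516041753
plain end [0.51022314 0.0994903  0.183     ]
notch end [ 0.53229605 -0.07133543  0.183     ]
```

```bash
python3 -m inch '[[[0,0,0],[15,0,0],0.8],[[0,0,0],[40,0,0],0.8],[[0,0,0],[70,0,0],0.8],[[0,0,0],[95,0,0],0.8],[[0,0,0],[105,0,0],0.8],[[0,0,0],[109,0,0],0.8],[[0,0,0],[109,0,0],0.8]]'; python3 -m inch '[[[0,0,0],[1,0,0],0.8],[[0,0,0],[2,0,0],0.8],[[0,0,0],[2,0,0],0.8]]'; python3 -m inch '[[[0,0,0],[1,0,0],0.8],[[0,0,0],[1.5,0,0],0.8],[[0,0,0],[1.5,0,0],0.8]]'
```

```text
clock: 26.35
position: [0.5141, 0.0842, 0.0094]
ee_rot: [-0.05, 0.705, 0.049, 0.705]
ft_force: [0.8, -0.5, -1.4]
grip_width: 0.482
clock: 26.72
position: [0.5143, 0.0841, 0.0076]
ee_rot: [-0.05, 0.705, 0.049, 0.706]
ft_force: [0.1, 0.3, -1.0]
grip_width: 0.488
clock: 27.1
position: [0.5143, 0.0842, 0.0061]
ee_rot: [-0.05, 0.705, 0.049, 0.706]
ft_force: [0.1, 0.1, -0.5]
grip_width: 0.488
```

```bash
python3 -m inch '[[[0,0,0],[1,0,0],0.8],[[0,0,0],[1.5,0,0],0.8],[[0,0,0],[1.5,0,0],0.8]]'; python3 - <<'E'
from h import *
c=grab('wrist');cv2.imwrite('pics/i1w.png',c['pixels'][:,:,::-1])
s=grab('scene');crop(s,200,140,320,240,6,'i1.png')
for i in range(3): print(readout.get_obs()['ft_force'].round(1),readout.get_obs()['torque'].round(3));camera('top')
E
```

```text
clock: 27.48
position: [0.5143, 0.0842, 0.0046]
ee_rot: [-0.05, 0.705, 0.049, 0.706]
ft_force: [-0.6, -0.3, -1.0]
grip_width: 0.493
[ 0.5 -0.2  0.8] [ 0.024  0.055 -0.026]
[-0.5  0.6 -0.7] [0.036 0.017 0.03 ]
[-0.3  0.6 -0.1] [-0.037 -0.023 -0.031]
```

View pics/i1.png

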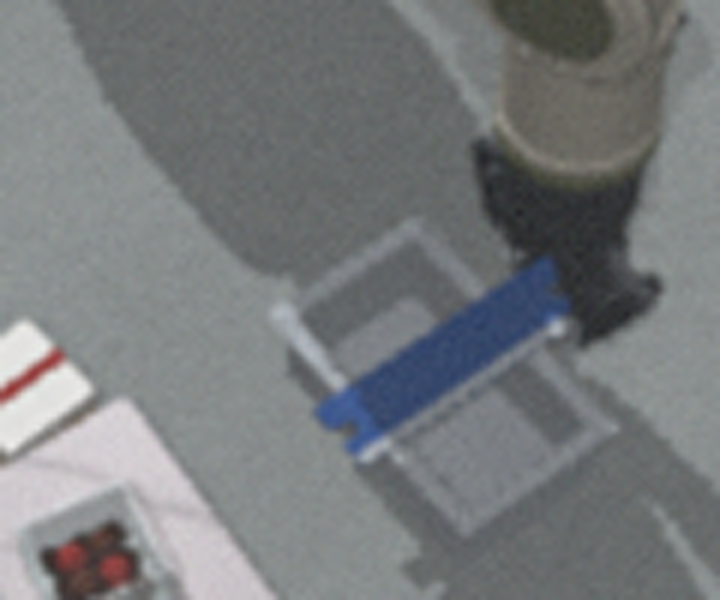

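```bash
python3 -m inch '[[[0,0,0],[1,0,0],0.8],[[0,0,0],[1,0,0],0.8],[[0,0,0],[1,0,0],0.8]]'; python3 -m inch '[[[0,0,0],[1,0,0],0.8],[[0,0,0],[1,0,0],0.8],[[0,0,0],[1,0,0],0.8]]'
```

```text
clock: 28.1
position: [0.5144, 0.0842, 0.0039]
ee_rot: [-0.05, 0.705, 0.049, 0.706]
ft_force: [-2.1, 0.2, 4.2]
grip_width: 0.485
clock: 28.48
position: [0.5144, 0.0842, 0.0033]
ee_rot: [-0.05, 0.705, 0.049, 0.706]
ft_force: [-2.8, -0.1, 7.9]
grip_width: 0.488
```

```bash
python3 -m inch '[[[0,0,0],[0,0,0],0.6],[[0,0,0],[0,0,0],0.4],[[0,0,0],[0,0,0],0.2],[[0,0,0],[0,0,0],0],[[0,0,0],[0,0,0],0],[[0,0,0],[-10,0,0],0],[[0,0,0],[-40,0,0],0],[[0,0,0],[-80,0,0],0],[[0,0,0],[-100,0,0],0],[[0,0,0],[-100,0,0],0]]'; python3 - <<'E'
from h import *
c=grab('wrist');cv2.imwrite('pics/i2w.png',c['pixels'][:,:,::-1])
t=grab('top');crop(t,190,120,290,240,5,'i2t.png')
s=grab('scene');crop(s,200,140,320,240,6,'i2.png')
E
```

```text
clock: 29.72
position: [0.5152, 0.0843, 0.1045]
ee_rot: [-0.05, 0.704, 0.049, 0.707]
ft_force: [0.7, -0.0, -0.0]
grip_width: 1.0
```

View pics/i2w.png

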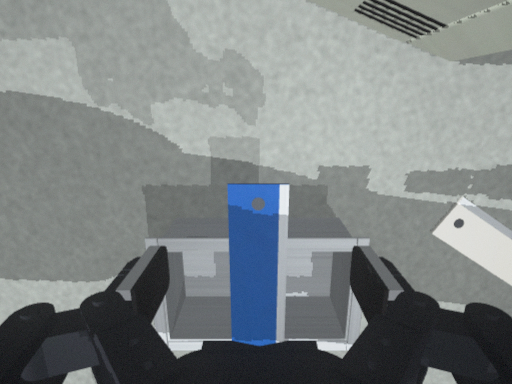

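View pics/i2.png

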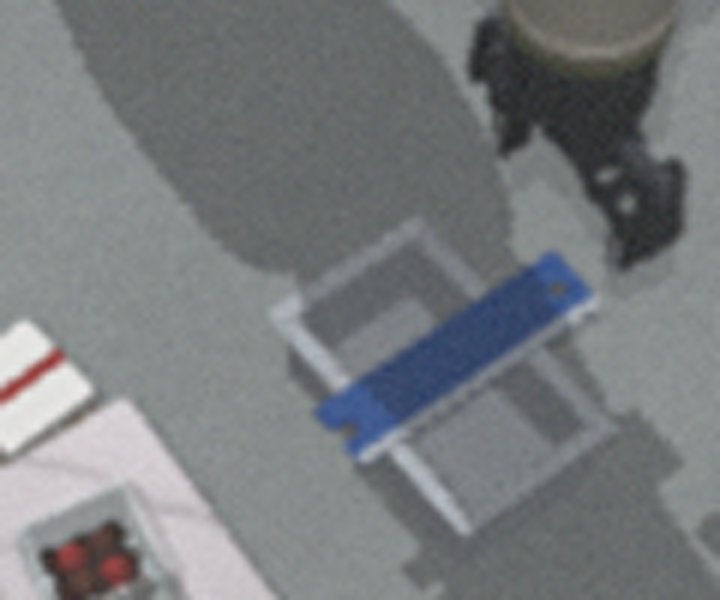

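The blade rests across the pan with its plain end at wrist rows 184. Next I measure its end and yaw for the middle grip.

```bash
python3 - <<'E'
from h import *
c=grab('wrist');z=.0675
hsv=cv2.cvtColor(c['pixels'],cv2.COLOR_RGB2HSV)
for v in (186,210,235,260,300,330):
    row=c['pixels'][v].astype(int);b=np.where((hsv[v,:,0]>100)&(hsv[v,:,0]<125)&(hsv[v,:,1]>150))[0];b=b[(b>220)&(b<300)]
    print(v,b.min(),b.max(),ray(c,b.min(),v,z)[:2].round(4),ray(c,b.max()+1,v,z)[:2].round(4))
for n,u,v in [('endL',228,184),('endR',289,184)]: print(n,ray(c,u,v,z)[:2].round(4))
go([.514,.085,.118],98)
E
```

```text
186 230 281 [0.4919 0.0952] [0.5293 0.1004]
210 231 280 [0.4947 0.0769] [0.5315 0.0821]
235 231 279 [0.497  0.0568] [0.5339 0.062 ]
260 232 279 [0.5001 0.0357] [0.5373 0.041 ]
300 233 278 [ 5.051e-01 -4.000e-04] [0.5423 0.0048]
330 234 277 [ 0.5093 -0.0296] [ 0.5461 -0.0245]
endL [0.4903 0.0965]
endR [0.534  0.1026]
at [0.5135 0.0841 0.102 ] shift [-16.    0.8   0.6] turn [ 0.   -0.07  0.06] yaw 98.0 F [-0.2 -0.4 -0.3]
```

```bash
python3 - <<'E'
from h import *
go([.524,.0154,.0033],98)
E
python3 -m inch '[[[0,0,0],[0,-20,0],0],[[0,0,0],[0,-45,0],0],[[0,0,0],[0,-66,0],0],[[0,0,0],[0,-69,0],0],[[0,0,0],[0,-69,0],0]]'; python3 - <<'E'
from h import *
go([.524,.0154,.0033],98)
t=grab('top');crop(t,190,120,290,240,5,'j1t.png')
s=grab('scene');crop(s,200,140,320,240,6,'j1.png')
E
```

```text
at [0.5135 0.0841 0.102 ] shift [ 98.7 -69.4   0.9] turn [ 0.   -0.07  0.06] yaw 98.0 F [-0.2 -0.4 -0.3]
clock: 30.55
position: [0.5227, 0.0165, 0.1015]
ee_rot: [-0.05, 0.706, 0.049, 0.705]
ft_force: [-0.1, 1.6, -0.2]
grip_width: 0.998
at [0.5227 0.0165 0.1015] shift [98.2 -1.2  1.3] turn [ 0.03 -0.12  0.02] yaw 98.03 F [-0.1  1.6 -0.2]
```

View pics/j1.png

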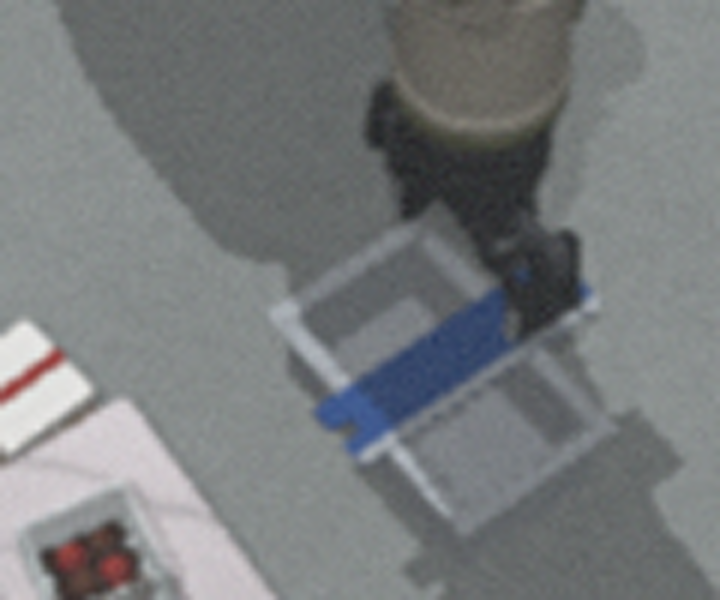

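```bash
python3 -m inch '[[[0,0,0],[20,-1,1],0],[[0,0,0],[45,-1,1],0],[[0,0,0],[60,-1,1],0],[[0,0,0],[75,-1,1],0],[[0,0,0],[90,-1,1],0],[[0,0,0],[96,-1,1],0],[[0,0,0],[98,-1,1],0],[[0,0,0],[98,-1,1],0]]'; python3 - <<'E'
from h import *
go([.524,.0154,.0033],98)
c=grab('wrist');cv2.imwrite('pics/j2w.png',c['pixels'][:,:,::-1])
E
```

```text
clock: 31.65
position: [0.5242, 0.0161, 0.0041]
ee_rot: [-0.05, 0.706, 0.05, 0.705]
ft_force: [0.2, -0.1, 0.1]
grip_width: 1.002
at [0.5242 0.0161 0.0041] shift [ 0.8 -0.7 -0.2] turn [ 0.09 -0.05  0.04] yaw 98.09 F [ 0.2 -0.1  0.1]
```

View pics/j2w.png

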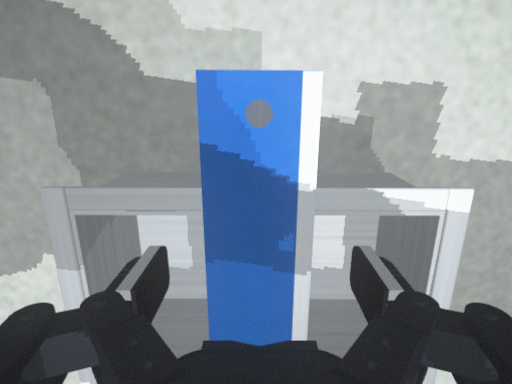

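```bash
python3 -m inch '[[[0,0,0],[0,-0.7,0],0.2],[[0,0,0],[0,-0.7,0],0.4],[[0,0,0],[0,-0.7,0],0.6],[[0,0,0],[0,-0.7,0],0.8],[[0,0,0],[0,-0.7,0],0.8],[[0,0,0],[0,-0.7,0],0.8],[[0,0,0],[-3,-0.7,0],0.8],[[0,0,0],[-10,-0.7,0],0.8],[[0,0,0],[-25,-0.7,0],0.8],[[0,0,0],[-25,-0.7,0],0.8]]' 80; python3 - <<'E'
from h import *
c=grab('wrist');cv2.imwrite('pics/j3w.png',c['pixels'][:,:,::-1])
s=grab('scene');crop(s,200,140,320,240,6,'j3.png')
E
```

```text
clock: 32.95
position: [0.5255, 0.0154, 0.0308]
ee_rot: [-0.05, 0.705, 0.049, 0.706]
ft_force: [0.1, 0.4, -1.4]
grip_width: 0.489
```

View pics/j3w.png

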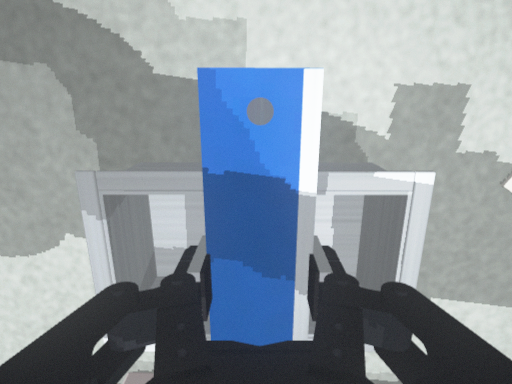

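View pics/j3.png

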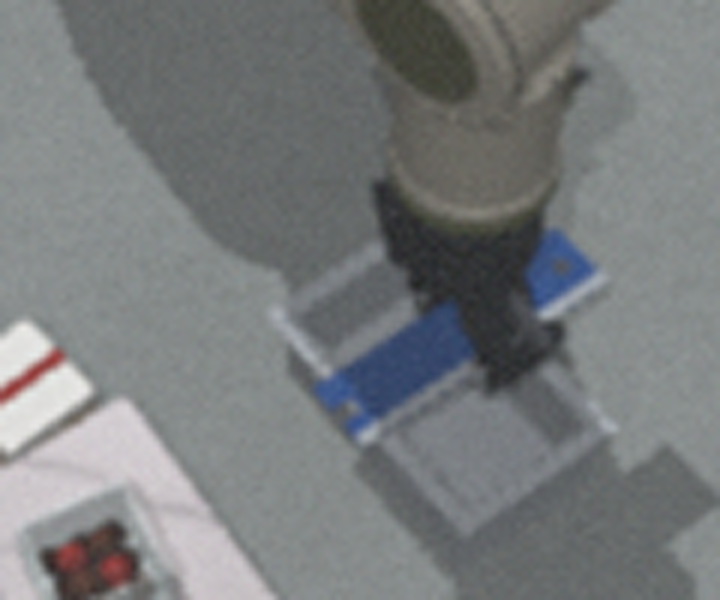

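```bash
python3 - <<'E'
from h import *
c=grab('wrist');o=readout.get_obs();Rt=R.from_quat(o['ee_rot']).as_matrix()
for u,v in [(198,68),(323,68),(205,230),(317,230)]:
    p=ray(c,u,v,o['position'][2]+.0643);print('blade pt in tool',(Rt.T@(p-o['position'])*1000).round(1))
P=cloud(c);
for u,v in [(230,90),(290,90),(230,250),(285,250)]: print('z',P[v,u].round(4), (Rt.T@(P[v,u]-o['position'])*1000).round(1))
a=cv2.imread('pics/a_top.png');cv2.imwrite('pics/k1.png',cv2.resize(a[115:225,75:175],None,fx=5.4,fy=5.4,interpolation=cv2.INTER_CUBIC))
a=cv2.imread('pics/a_scene.png');cv2.imwrite('pics/k2.png',cv2.resize(a[115:215,315:415],None,fx=6,fy=6,interpolation=cv2.INTER_CUBIC))
E
```

```text
blade pt in tool [-64.4  84.9 -20.2]
blade pt in tool [-64.4  84.9  24.2]
blade pt in tool [-64.3  22.5 -20.9]
blade pt in tool [-64.3  22.5  25.4]
z [0.5044 0.0907 0.0936] [-64.4  77.5  -9.1]
z [0.526  0.0938 0.0933] [-64.2  77.5  12.7]
z [0.5117 0.0267 0.093 ] [-63.8  13.1 -10.9]
z [0.5348 0.03   0.0929] [-63.8  13.   12.5]
```

View pics/k1.png

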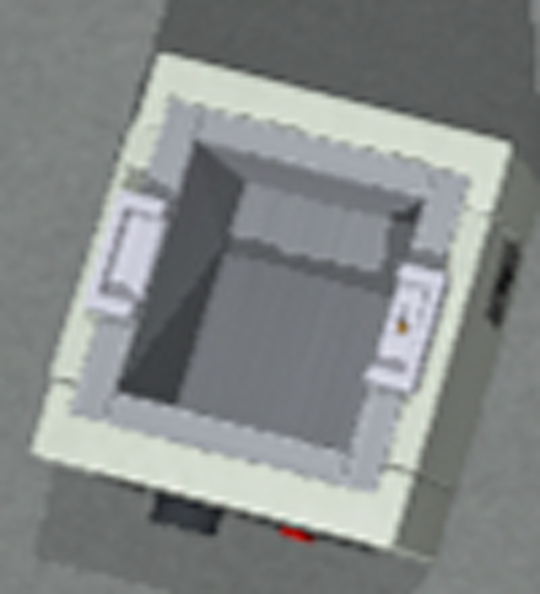

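View pics/k2.png

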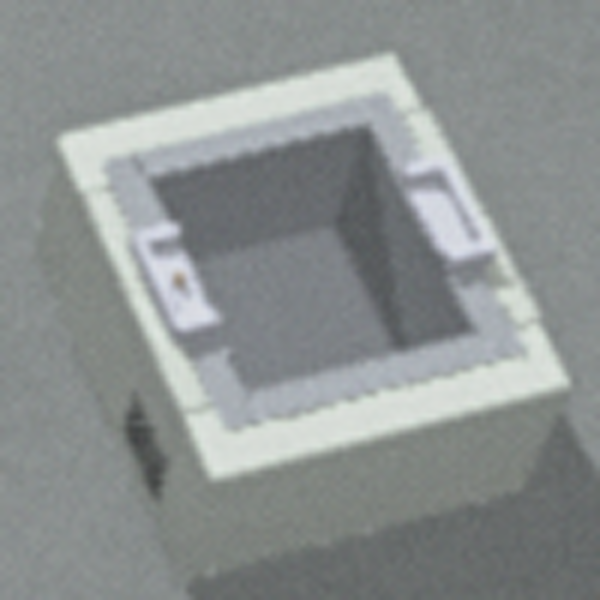

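```bash
python3 - <<'E'
from h import *
t=grab('top');s=grab('scene')
ft=lambda x,y,z: ray(t,75+x/5.4-.4,115+y/5.4-.4,z)
fs=lambda x,y,z: ray(s,315+x/6-.4,115+y/6-.4,z)
# order: -x+y? list corners as A(+x,+y) B(+x,-y) C(-x,-y) D(-x,+y)
for n,f,cs in (('top',ft,[(160,55),(512,147),(402,548),(33,452)]),('scene',fs,[(568,383),(212,478),(60,140),(393,55)])):
    q=np.array([f(x,y,.13) for x,y in cs])[:,:2];print(n,q.round(4).tolist(),'c',q.mean(0).round(4))
    d=[np.linalg.norm(q[i]-q[(i+1)%4]).round(4) for i in range(4)];print(d)
    xa=(q[0]+q[1]-q[2]-q[3]);ya=(q[0]+q[3]-q[1]-q[2]);print('yaw x',np.rad2deg(np.arctan2(xa[1],xa[0])),'yaw y-90',np.rad2deg(np.arctan2(ya[1],ya[0]))-90)
print('tank top',[ft(x,y,.13)[:2].round(4) for x,y in [(198,140),(422,205),(345,455),(118,390)]])
for z in (.134,.140,.143): print(z,'pin',ft(402,326,z)[:2].round(4),fs(180,280,z)[:2].round(4))
E
```

```text
top [[0.6994, 0.4076], [0.6525, 0.2063], [0.424, 0.2541], [0.4712, 0.4598]] c [0.5618 0.332 ]
[np.float64(0.2067), np.float64(0.2334), np.float64(0.2111), np.float64(0.2341)]
yaw x -12.350882136993965 yaw y-90 -13.018509618733034
scene [[0.7032, 0.4075], [0.6574, 0.2067], [0.4318, 0.2602], [0.4759, 0.4607]] c [0.5671 0.3338]
[np.float64(0.2059), np.float64(0.2318), np.float64(0.2053), np.float64(0.2334)]
yaw x -13.248225509083873 yaw y-90 -12.618612115253711
tank top [array([0.6508, 0.3826]), array([0.6174, 0.2548]), array([0.4746, 0.2886]), array([0.5072, 0.4161])]
0.134 pin [0.5473 0.2608] [0.5465 0.2623]
0.14 pin [0.5463 0.2594] [0.5495 0.2592]
0.143 pin [0.5458 0.2587] [0.5509 0.2576]
```

```bash
python3 - <<'E'
from h import *
go([.475,.294,.24],77.2)
E
python3 -m inch '[[[0,0,0],[-20,0,0],0.8],[[0,0,0],[-60,0,0],0.8],[[0,0,0],[-100,0,0],0.8],[[0,0,0],[-140,0,0],0.8],[[0,0,0],[-175,0,0],0.8],[[0,0,0],[-200,0,0],0.8],[[0,0,0],[-209,0,0],0.8],[[0,0,0],[-209,0,0],0.8]]';python3 - <<'E'
from h import *
go([.475,.294,.24],77.2)
E
```

```text
at [0.5241 0.0153 0.0289] shift [-211.2  282.7   -9.7] turn [20.88 -0.07  0.05] yaw 98.08 F [ 0.7  0.4 -2.1]
clock: 34.2
position: [0.5243, 0.0156, 0.2382]
ee_rot: [-0.05, 0.706, 0.05, 0.705]
ft_force: [-0.5, -0.6, -1.5]
grip_width: 0.492
at [0.5243 0.0156 0.2382] shift [ -2.  282.6  -9.6] turn [20.89 -0.03  0.05] yaw 98.09 F [-0.5 -0.6 -1.5]
```

```bash
python3 -m inch '[[[2,0,0],[-1,18,0],0.8],[[5,0,0],[-2,55,-2],0.8],[[8,0,0],[-2,95,-3],0.8],[[11,0,0],[-2,135,-5],0.8],[[14,0,0],[-2,180,-6],0.8],[[17,0,0],[-2,220,-7],0.8],[[19,0,0],[-2,255,-8],0.8],[[20.9,0,0],[-2,277,-9],0.8],[[20.9,0,0],[-2,282,-9],0.8],[[20.9,0,0],[-2,282,-9],0.8]]';python3 - <<'E'
from h import *
go([.475,.294,.24],77.2)
c=grab('wrist');cv2.imwrite('pics/l1.png',c['pixels'][:,:,::-1]);np.savez('l1.npz',**{k:c[k] for k in('pixels','range_z','intrinsics','cw')})
E
```

```text
clock: 35.45
position: [0.4757, 0.2929, 0.2393]
ee_rot: [0.078, 0.703, -0.079, 0.702]
ft_force: [-0.1, 0.2, 0.0]
grip_width: 0.491
at [0.4757 0.2929 0.2393] shift [-0.7  0.9 -0.9] turn [ 0.04 -0.07  0.11] yaw 77.24 F [-0.1  0.2  0. ]
```

View pics/l1.png

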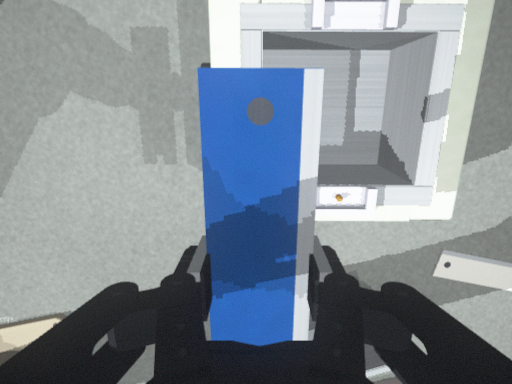

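```bash
python3 - <<'E'
from h import *
d=np.load('l1.npz');p=d['pixels'][:,:,::-1]
cv2.imwrite('pics/l2.png',cv2.resize(p[170:230,300:400],None,fx=8,fy=8,interpolation=cv2.INTER_CUBIC))
cv2.imwrite('pics/l3.png',cv2.resize(p[0:50,300:410],None,fx=7,fy=7,interpolation=cv2.INTER_CUBIC))
E
```

```text
(no output)
```

View pics/l2.png

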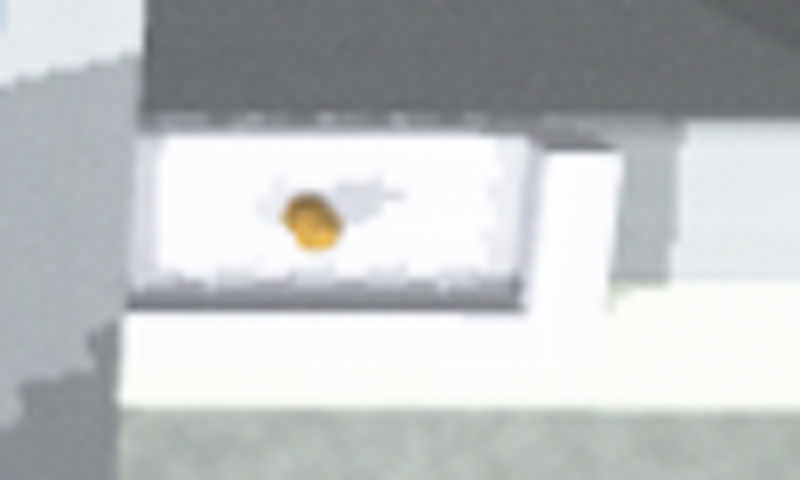

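View pics/l3.png

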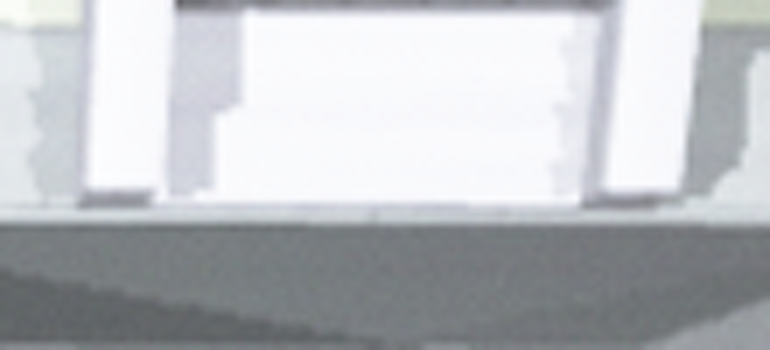

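```bash
python3 - <<'E'
from h import *
d=dict(np.load('l1.npz'))
A=lambda x,y,z: ray(d,300+x/8-.44,170+y/8-.44,z)[:2]
B=lambda x,y,z: ray(d,300+x/7-.43,y/7-.43,z)[:2]
yaw=np.deg2rad(-12.8);mx=np.array([np.cos(yaw),np.sin(yaw)]);my=np.array([-mx[1],mx[0]])
pin=A(311,221,.1385);print('pin',pin.round(4))
f=lambda n,p:print(n,p.round(4),'rel pin mx,my mm',((p-pin)@mx*1000).round(1),((p-pin)@my*1000).round(1))
f('-y pad tank edge R',A(500,132,.134));f('-y pad tank edge L',A(180,130,.134));f('-y R shoulder foot',A(518,200,.134));f('-y Rshoulder top in',A(533,250,.142))
f('-y stop top inner',A(400,308,.142));f('stop foot',A(400,285,.134))
f('+y edge L',B(200,205,.134));f('+y edge R',B(570,205,.134));f('+y L sh top',B(165,185,.142));f('+y R sh top',B(603,185,.142));f('+y R sh foot',B(583,200,.134))
f('+y stop',B(400,8,.142))
P=cloud(d);
for u,v in [(335,190),(355,203),(350,15),(370,10)]: print(P[v,u].round(4))
E
```

```text
pin [0.5472 0.2613]
-y pad tank edge R [0.5719 0.2657] rel pin mx,my mm 23.1 9.8
-y pad tank edge L [0.5344 0.2745] rel pin mx,my mm -15.4 10.1
-y R shoulder foot [0.573  0.2567] rel pin mx,my mm 26.1 1.3
-y Rshoulder top in [0.5717 0.2531] rel pin mx,my mm 25.7 -2.5
-y stop top inner [0.5553 0.2494] rel pin mx,my mm 10.5 -9.8
stop foot [0.5575 0.249 ] rel pin mx,my mm 12.7 -9.7
+y edge L [0.5617 0.4078] rel pin mx,my mm -18.4 146.1
+y edge R [0.6047 0.3981] rel pin mx,my mm 25.8 146.1
+y L sh top [0.5562 0.4096] rel pin mx,my mm -24.2 146.6
+y R sh top [0.6056 0.3984] rel pin mx,my mm 26.5 146.7
+y R sh foot [0.6063 0.3982] rel pin mx,my mm 27.3 146.7
+y stop [0.5851 0.4215] rel pin mx,my mm 1.4 164.7
[0.5457 0.2681 0.1355]
[0.5626 0.2507 0.1355]
[0.5804 0.4137 0.1358]
[0.5968 0.4137 0.1359]
```

```bash
python3 - <<'E'
from h import *
d=dict(np.load('l1.npz'));c=camera('wrist');Tt=d['cw']@np.linalg.inv(c['T_tool_cam'])
P=cloud(d);inv=np.linalg.inv(Tt)
hsv=cv2.cvtColor(d['pixels'],cv2.COLOR_RGB2HSV);p=d['pixels'].astype(int)
print('TCP',Tt[:3,3])
for v in (66,67,68,69,70): print(v,p[v,230:290:20].tolist())
for v in (80,120,160,200): print(v,p[v,196:206].sum(1).tolist(),p[v,314:328].sum(1).tolist())
for u,v in [(230,90),(290,90),(230,200),(290,200)]:
    print((inv@np.r_[P[v,u],1])[:3]*1000)
for u,v in [(199,68),(324,68)]: print('corner',(inv@np.r_[ray(d,u,v,Tt[2,3]+.0643),1])[:3].round(4)*1000)
E
```

```text
TCP [0.47568601 0.29288432 0.23933975]
66 [[251, 253, 250], [227, 231, 235], [178, 185, 189]]
67 [[219, 233, 239], [191, 211, 230], [144, 161, 187]]
68 [[94, 140, 208], [108, 148, 210], [92, 131, 194]]
69 [[69, 120, 198], [67, 118, 200], [61, 115, 197]]
70 [[67, 119, 199], [64, 118, 199], [60, 113, 195]]
80 [466, 456, 390, 376, 364, 366, 373, 369, 375, 382] [689, 690, 686, 690, 693, 695, 703, 703, 696, 643, 527, 536, 527, 531]
120 [443, 446, 454, 451, 374, 360, 355, 349, 358, 362] [693, 699, 698, 701, 705, 704, 685, 583, 547, 554, 555, 552, 551, 548]
160 [466, 450, 455, 445, 452, 434, 342, 331, 322, 331] [704, 705, 704, 693, 629, 429, 431, 442, 431, 428, 434, 434, 438, 437]
200 [548, 547, 547, 544, 548, 556, 564, 525, 364, 328] [544, 565, 621, 655, 654, 703, 754, 756, 754, 755, 755, 755, 755, 755]
[-64.29162979  77.89989477  -9.66820407]
[-62.48185941  77.94858909  12.20510019]
[-64.59602932  36.1721934  -10.78125946]
[-64.95197342  36.27880746  13.1521546 ]
corner [-64.4  85.3 -20.4]
corner [-64.5  85.3  23.8]
```

```bash
python3 - <<'E'
from h import *
d=dict(np.load('l1.npz'));c=camera('wrist')
np.set_printoptions(precision=5,suppress=True)
print(c['T_tool_cam'],d['intrinsics'],c['intrinsics'])
Tt=d['cw']@np.linalg.inv(c['T_tool_cam']);print(Tt)
go([.565,.337,.24],77)
E
```

```text
[[-0.00062 -0.28777  0.9577  -0.18232]
 [-0.00018 -0.9577  -0.28777  0.07449]
 [ 1.      -0.00035  0.00054  0.00083]
 [ 0.       0.       0.       1.     ]] [[309.80319   0.      259.2242 ]
 [  0.      309.80319 192.94305]
 [  0.        0.        1.     ]] [[309.80319   0.      259.2242 ]
 [  0.      309.80319 192.94305]
 [  0.        0.        1.     ]]
[[-0.00163  0.22094  0.97529  0.47569]
 [-0.00154  0.97529 -0.22094  0.29288]
 [-1.      -0.00186 -0.00125  0.23934]
 [ 0.       0.       0.       1.     ]]
at [0.4763 0.2922 0.2398] shift [-0.3 63.4 76.5] turn [ 0.11 -0.02  0.1 ] yaw 77.11 F [ 0.4 -0.5 -2.2]
```

```bash
for i in 1 2 3; do python3 - <<'E'
from workcell import camera
import numpy as np
for n in ('wrist','wrist'): print(camera(n)['T_tool_cam'][:3].round(5).tolist())
print(camera('top')['extrinsics'].round(4)[0].tolist())
E
done
```

```text
[[-0.00062, -0.28777, 0.9577, -0.18232], [-0.00018, -0.9577, -0.28777, 0.07449], [1.0, -0.00035, 0.00054, 0.00083]]
[[-0.00062, -0.28777, 0.9577, -0.18232], [-0.00018, -0.9577, -0.28777, 0.07449], [1.0, -0.00035, 0.00054, 0.00083]]
[0.0267, -0.9994, 0.0239, -0.0816]
[[-0.00062, -0.28777, 0.9577, -0.18232], [-0.00018, -0.9577, -0.28777, 0.07449], [1.0, -0.00035, 0.00054, 0.00083]]
[[-0.00062, -0.28777, 0.9577, -0.18232], [-0.00018, -0.9577, -0.28777, 0.07449], [1.0, -0.00035, 0.00054, 0.00083]]
[0.0267, -0.9994, 0.0239, -0.0816]
[[-0.00062, -0.28777, 0.9577, -0.18232], [-0.00018, -0.9577, -0.28777, 0.07449], [1.0, -0.00035, 0.00054, 0.00083]]
[[-0.00062, -0.28777, 0.9577, -0.18232], [-0.00018, -0.9577, -0.28777, 0.07449], [1.0, -0.00035, 0.00054, 0.00083]]
[0.0267, -0.9994, 0.0239, -0.0816]
```

```bash
python3 - <<'E'
from h import *
go([.5635,.3372,.11],77)
E
python3 -m inch '[[[0,0,0],[0,10,13],0.8],[[0,0,0],[0,26,34],0.8],[[0,0,0],[0,45,58],0.8],[[0,0,0],[0,58,71],0.8],[[0.1,0,0.1],[10,63,75],0.8],[[0.1,0,0.1],[35,63,75],0.8],[[0.1,0,0.1],[70,63,75],0.8],[[0.1,0,0.1],[105,63,75],0.8],[[0.1,0,0.1],[125,63,75],0.8],[[0.1,0,0.1],[130,63,75],0.8]]'; python3 - <<'E'
from h import *
go([.5635,.3372,.11],77)
E
```

```text
at [0.4757 0.2935 0.24  ] shift [129.9  62.2  76. ] turn [ 0.19 -0.02  0.06] yaw 77.19 F [-0.9  0.3 -1.6]
clock: 37.3
position: [0.5622, 0.3377, 0.109]
ee_rot: [0.079, 0.703, -0.08, 0.702]
ft_force: [0.3, 0.5, -1.2]
grip_width: 0.492
at [0.5622 0.3377 0.109 ] shift [-1.1 -0.2  1.4] turn [ 0.09 -0.08  0.02] yaw 77.09 F [ 0.3  0.5 -1.2]
```

```bash
python3 -m inch '[[[0.1,-0.1,0],[5,0,1],0.8],[[0.1,-0.1,0],[9,0,1.3],0.8],[[0.1,-0.1,0],[9,0,1.3],0.8]]'; python3 - <<'E'
from h import *
go([.5635,.3372,.10],77)
c=grab('wrist');cv2.imwrite('pics/m1w.png',c['pixels'][:,:,::-1])
s=grab('scene');crop(s,315,115,415,215,6,'m1s.png');t=grab('top');crop(t,75,115,175,225,5.4,'m1t.png')
E
```

```text
clock: 37.67
position: [0.5636, 0.3375, 0.1002]
ee_rot: [0.08, 0.702, -0.08, 0.703]
ft_force: [-0.1, -0.0, -0.7]
grip_width: 0.495
at [0.5636 0.3375 0.1002] shift [ 0.2 -0.3 -0. ] turn [-0.01  0.03  0.01] yaw 76.99 F [-0.1 -0.  -0.7]
```

View pics/m1w.png

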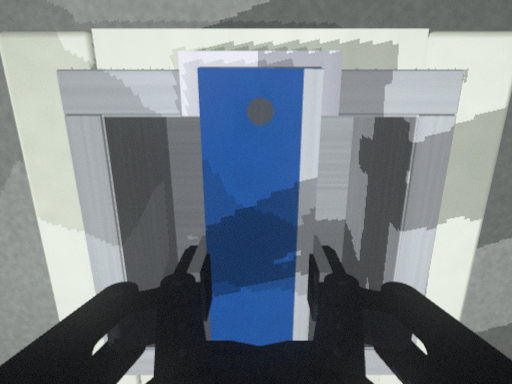

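View pics/m1s.png

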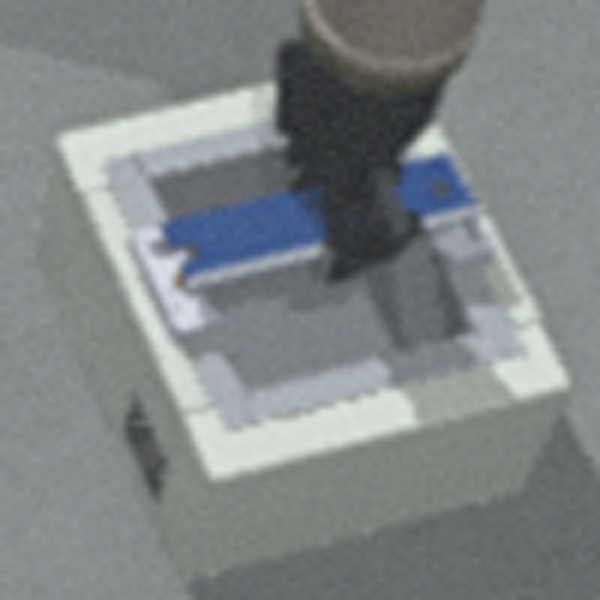

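View pics/m1t.png

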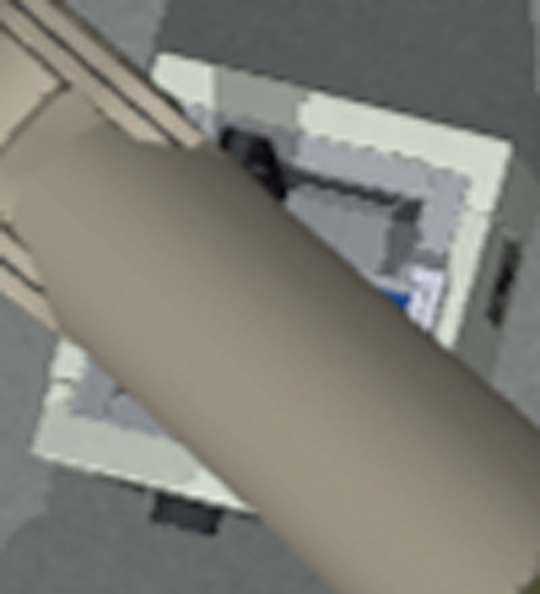

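```bash
python3 - <<'E'
import cv2
p=cv2.imread('pics/m1w.png');cv2.imwrite('pics/m2.png',cv2.resize(p[40:130,165:355],None,fx=4.2,fy=4.2,interpolation=cv2.INTER_CUBIC))
p=cv2.imread('pics/m1s.png')
E
```

```text
(no output)
```

View pics/m2.png

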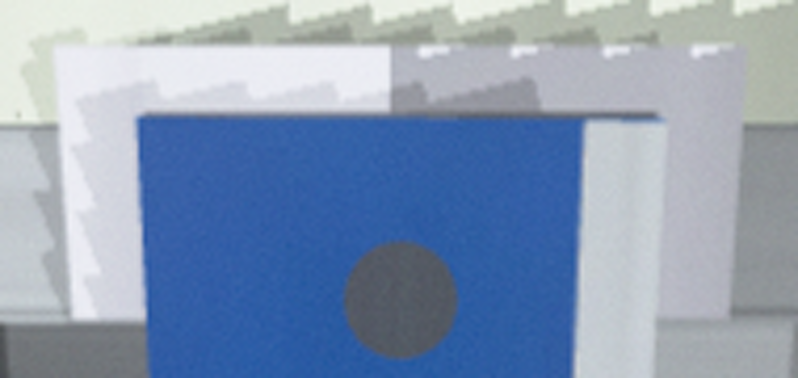

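```bash
python3 - <<'E'
from h import *
s=grab('scene')
a=proj(s,[.547,.261,.1645]);b=proj(s,[.547,.261,.139]);print('expected notch-pin px x6',(a-b)*6)
J=[(proj(s,[.547+dx,.261+dy,.1645])-a)*6/5 for dx,dy in((.005,0),(0,.005))];print('per mm x,y (x6 px)',J)
crop(s,330,140,370,175,18,'m3.png');go([.5635,.3372,.10],77)
E
```

```text
expected notch-pin px x6 [  7.2 -27. ]
per mm x,y (x6 px) [array([1.08, 1.32]), array([ 1.44, -0.72])]
at [0.5636 0.3375 0.1003] shift [ 0.3 -0.3 -0. ] turn [-0.01  0.04 -0.  ] yaw 76.99 F [-0.6  0.2 -1.6]
```

View pics/m3.png

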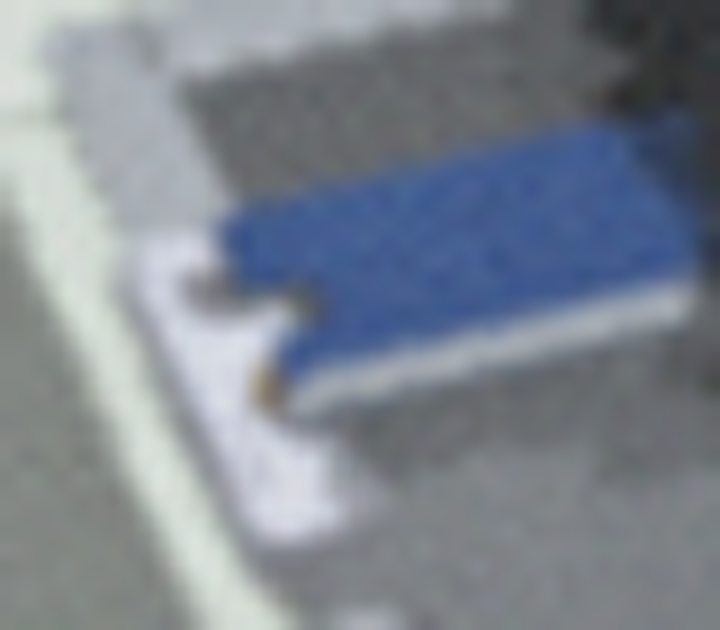

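Both views agree. The plain end is centred between the +y shoulders (m2: seat 55–747, blade 138–667), and the notch lies where it should over the pin (m3: predicted 290,307; seen ~292,308). Lowering gently.

```bash
python3 -m inch '[[[0,0,0],[5,-0.3,0],0.8],[[0,0,0],[12,-0.3,0],0.8],[[0,0,0],[17,-0.3,0],0.8],[[0,0,0],[18,-0.3,0],0.8],[[0,0,0],[18,-0.3,0],0.8]]'; python3 -m inch '[[[0,0,0],[1,0,0],0.8],[[0,0,0],[2,0,0],0.8],[[0,0,0],[2,0,0],0.8]]'; python3 -m inch '[[[0,0,0],[1,0,0],0.8],[[0,0,0],[2,0,0],0.8],[[0,0,0],[2,0,0],0.8]]'
```

```text
clock: 38.5
position: [0.5635, 0.3373, 0.0823]
ee_rot: [0.08, 0.702, -0.08, 0.703]
ft_force: [-0.5, -0.1, -2.0]
grip_width: 0.492
clock: 38.88
position: [0.5635, 0.3372, 0.0803]
ee_rot: [0.08, 0.702, -0.08, 0.703]
ft_force: [0.2, 0.5, -1.5]
grip_width: 0.49
clock: 39.25
position: [0.5635, 0.3372, 0.0781]
ee_rot: [0.08, 0.702, -0.08, 0.703]
ft_force: [0.1, 0.5, -1.0]
grip_width: 0.487
```

```bash
python3 - <<'E'
from h import *
go([.5635,.3372,.0722],77)
s=grab('scene');crop(s,325,130,400,180,10,'n1.png')
E
```

```text
at [0.5635 0.3372 0.0781] shift [5.9 0.  0. ] turn [-0.    0.03  0.01] yaw 77.0 F [ 0.1  0.5 -1. ]
```

View pics/n1.png

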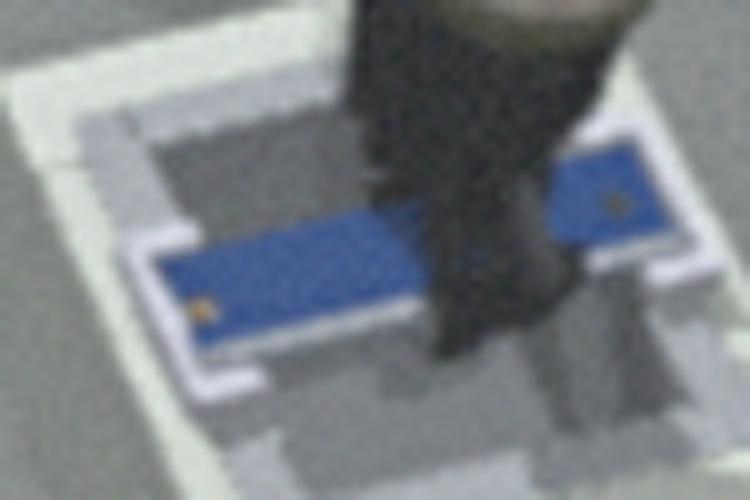

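The brass pin now shows inside the notch (n1 ~205,310). I'll keep going in small steps.

```bash
python3 -m inch '[[[0,0,0],[1,0,0],0.8],[[0,0,0],[2,0,0],0.8],[[0,0,0],[2,0,0],0.8]]'; python3 -m inch '[[[0,0,0],[1,0,0],0.8],[[0,0,0],[2,0,0],0.8],[[0,0,0],[2,0,0],0.8]]';python3 -m inch '[[[0,0,0],[1,0,0],0.8],[[0,0,0],[1,0,0],0.8],[[0,0,0],[1,0,0],0.8]]'
```

```text
clock: 39.67
position: [0.5635, 0.3372, 0.0761]
ee_rot: [0.08, 0.702, -0.08, 0.703]
ft_force: [0.3, -0.5, -0.0]
grip_width: 0.489
clock: 40.05
position: [0.5635, 0.3372, 0.0741]
ee_rot: [0.08, 0.702, -0.08, 0.703]
ft_force: [-0.3, -0.1, 0.0]
grip_width: 0.494
clock: 40.42
position: [0.5636, 0.3373, 0.0741]
ee_rot: [0.08, 0.702, -0.08, 0.703]
ft_force: [-3.3, -3.3, 6.8]
grip_width: 0.489
```

```bash
python3 - <<'E'
from h import *
go([.5635,.3372,.0722],77)
s=grab('scene');crop(s,325,130,400,180,10,'n2.png')
c=grab('wrist');cv2.imwrite('pics/n2w.png',c['pixels'][:,:,::-1])
P=cloud(c);
for u,v in [(230,90),(290,90),(260,150),(240,200),(285,200),(260,230),(185,60),(335,60)]: print(u,v,P[v,u].round(4))
o=readout.get_obs();print(o['torque'].round(3))
E
```

```text
at [0.5636 0.3373 0.0741] shift [ 1.9 -0.1 -0.1] turn [-0.01  0.06 -0.  ] yaw 76.99 F [-3.3 -3.3  6.8]
230 90 [0.5716 0.4154 0.1376]
290 90 [0.5927 0.4104 0.1392]
260 150 [0.5773 0.3916 0.1377]
240 200 [0.5649 0.3737 0.1375]
285 200 [0.5826 0.3696 0.1376]
260 230 [0.5699 0.3595 0.1384]
185 60 [0.5596 0.4279 0.1427]
335 60 [0.6094 0.4165 0.1419]
[-0.481  0.651 -0.055]
```

View pics/n2.png

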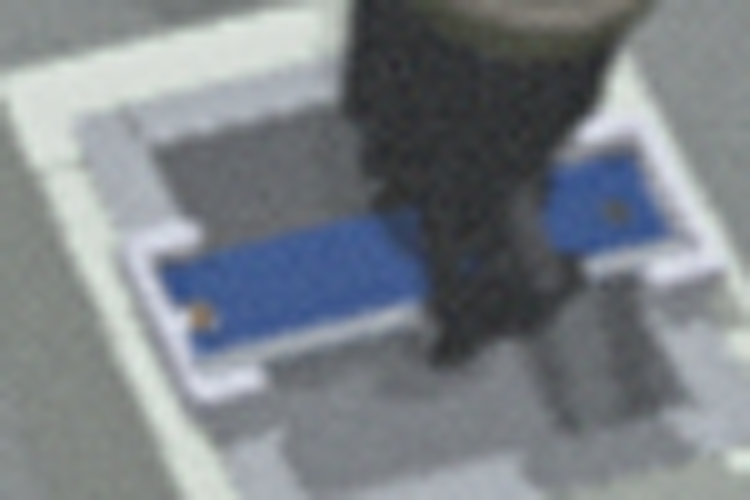

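View pics/n2w.png

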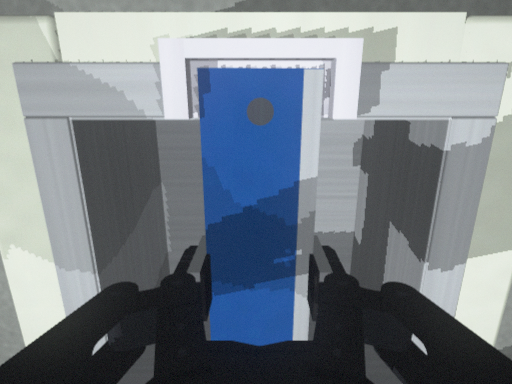

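```bash
python3 -m inch '[[[0,0,0],[1.2,0,0],0.8],[[0,0,0],[1.2,0,0],0.8],[[0,0,0],[1.2,0,0],0.8]]'; python3 - <<'E'
from h import *
go([.5635,.3372,.0722],77)
E
```

```text
clock: 40.9
position: [0.5638, 0.3374, 0.074]
ee_rot: [0.08, 0.702, -0.08, 0.703]
ft_force: [-3.5, -4.1, 9.0]
grip_width: 0.489
at [0.5638 0.3374 0.074 ] shift [ 1.8 -0.3 -0.2] turn [-0.01  0.1  -0.01] yaw 76.99 F [-3.5 -4.1  9. ]
```

Firm contact. I'll open gradually while holding, then look before lifting away.

```bash
python3 -m inch '[[[0,0,0],[0,0,0],0.45],[[0,0,0],[0,0,0],0.4],[[0,0,0],[0,0,0],0.3],[[0,0,0],[0,0,0],0.15],[[0,0,0],[0,0,0],0],[[0,0,0],[0,0,0],0],[[0,0,0],[0,0,0],0]]'; python3 - <<'E'
from h import *
go([.5635,.3372,.0722],77)
s=grab('scene');crop(s,325,130,400,180,10,'o1.png')
c=grab('wrist');cv2.imwrite('pics/o1w.png',c['pixels'][:,:,::-1])
E
```

```text
clock: 41.78
position: [0.5638, 0.3374, 0.074]
ee_rot: [0.08, 0.702, -0.08, 0.703]
ft_force: [1.1, 0.4, -0.2]
grip_width: 1.003
at [0.5638 0.3374 0.074 ] shift [ 1.8 -0.2 -0.2] turn [-0.02  0.1  -0.01] yaw 76.98 F [ 1.1  0.4 -0.2]
```

View pics/o1.png

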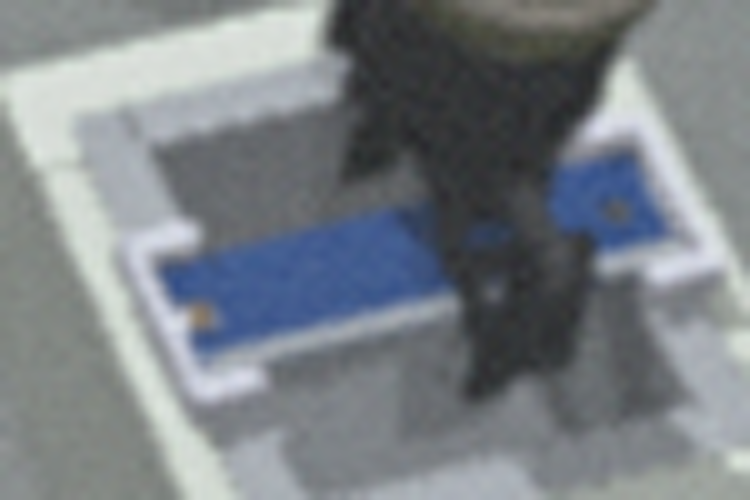

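View pics/o1w.png

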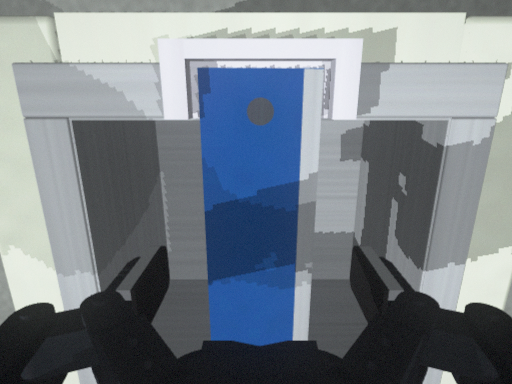

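```bash
python3 -m inch '[[[0,0,0],[-5,0,0],0],[[0,0,0],[-20,0,0],0],[[0,0,0],[-50,0,0],0],[[0,0,0],[-90,0,0],0],[[0,0,0],[-130,0,0],0],[[0,0,0],[-165,0,0],0],[[0,0,0],[-165,-15,-40],0],[[0,0,0],[-165,-35,-80],0],[[0,0,0],[-165,-40,-90],0],[[0,0,0],[-165,-40,-90],0]]'; python3 - <<'E'
from h import *
go([.5635,.3372,.0722],77)
c=grab('wrist');cv2.imwrite('pics/p1w.png',c['pixels'][:,:,::-1]);np.savez('p1.npz',**{k:c[k] for k in('pixels','range_z','intrinsics','cw')})
s=grab('scene');crop(s,325,130,400,180,10,'p1.png');t=grab('top');crop(t,75,115,175,225,5.4,'p1t.png')
cv2.imwrite('pics/p1s_full.png',s['pixels'][:,:,::-1])
P=cloud(s);print('scene z along blade')
for p in [(345,157),(352,157),(360,155),(370,152),(380,150),(386,149)]: print(p,P[p[1],p[0]].round(4))
E
```

```text
clock: 43.12
position: [0.467, 0.3186, 0.2401]
ee_rot: [0.08, 0.701, -0.08, 0.704]
ft_force: [0.3, -1.2, 0.2]
grip_width: 1.001
at [0.467  0.3186 0.2401] shift [168.3  39.7  89.1] turn [-0.02  0.23 -0.04] yaw 76.98 F [ 0.3 -1.2  0.2]
scene z along blade
(345, 157) [0.5353 0.2709 0.1384]
(352, 157) [0.5448 0.2931 0.1345]
(360, 155) [0.5518 0.3201 0.1355]
(370, 152) [0.5578 0.3567 0.1346]
(380, 150) [0.5676 0.3906 0.1343]
(386, 149) [0.5753 0.409  0.1367]
```

View pics/p1w.png

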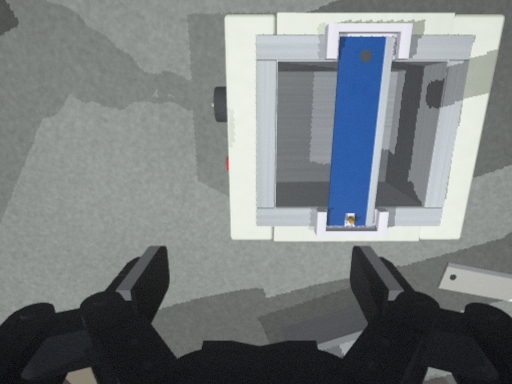

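View pics/p1.png

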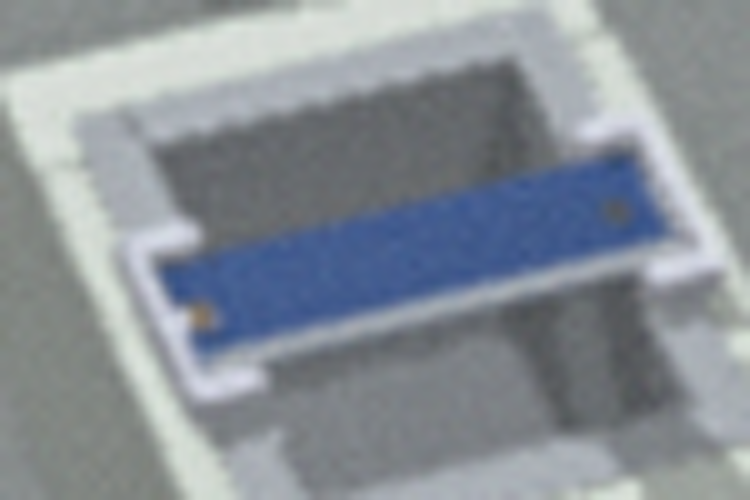

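View pics/p1s_full.png

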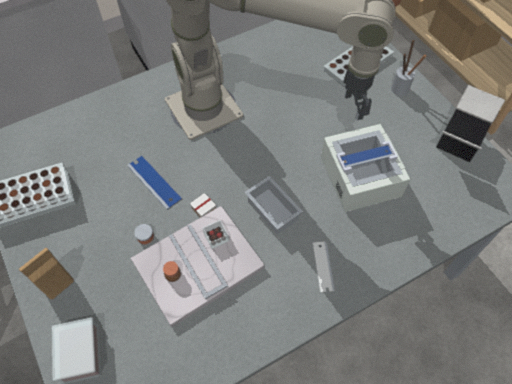

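```bash
python3 - <<'E'
from h import *
d=dict(np.load('p1.npz'));P=cloud(d);hsv=cv2.cvtColor(d['pixels'],cv2.COLOR_RGB2HSV)
m=(hsv[...,0]>100)&(hsv[...,0]<125)&(hsv[...,1]>120)&(P[...,2]>.12)&(P[...,2]<.15);m[:, :320]=0
q=P[m];A=np.c_[q[:,:2]-q[:,:2].mean(0),np.ones(len(q))];k=np.linalg.lstsq(A,q[:,2],rcond=None)[0];print(len(q),'slopes',k)
my=np.array([.225,.974]);mx=np.array([.974,-.225]);print('tilt along deg',np.rad2deg(k[:2]@my),'across',np.rad2deg(k[:2]@mx))
for v,u in [(24,332),(24,404),(228,320),(226,381),(218,362),(28,370)]: print(u,v,P[v,u].round(4))
p=d['pixels'][:,:,::-1];a=cv2.resize(p[195:245,305:400],None,fx=8,fy=8,interpolation=cv2.INTER_CUBIC);cv2.imwrite('pics/q1.png',a)
cv2.imwrite('pics/q2.png',cv2.resize(p[10:75,315:420],None,fx=7,fy=7,interpolation=cv2.INTER_CUBIC))
E
```

```text
7564 slopes [ 0.00056126 -0.00021842  0.13806675]
tilt along deg -0.0049536979325646305 across 0.03413746450316731
332 24 [0.556  0.4351 0.1428]
404 24 [0.4839 0.3911 0.4224]
320 228 [0.5159 0.2614 0.144 ]
381 226 [0.5742 0.2497 0.1434]
362 218 [0.5587 0.2596 0.1378]
370 28 [0.5858 0.4252 0.1425]
```

View pics/q1.png

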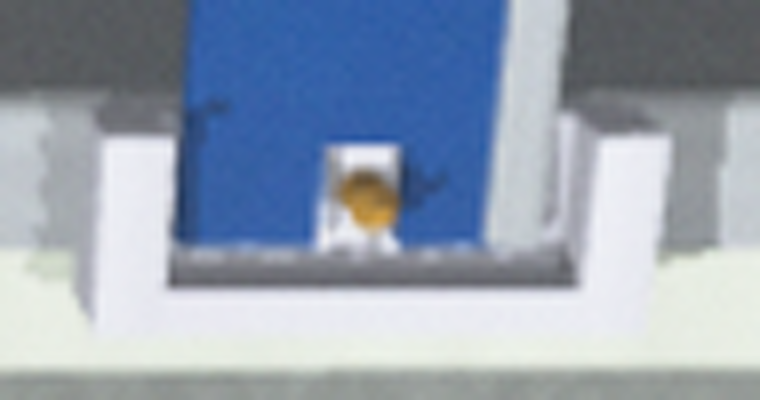

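View pics/q2.png

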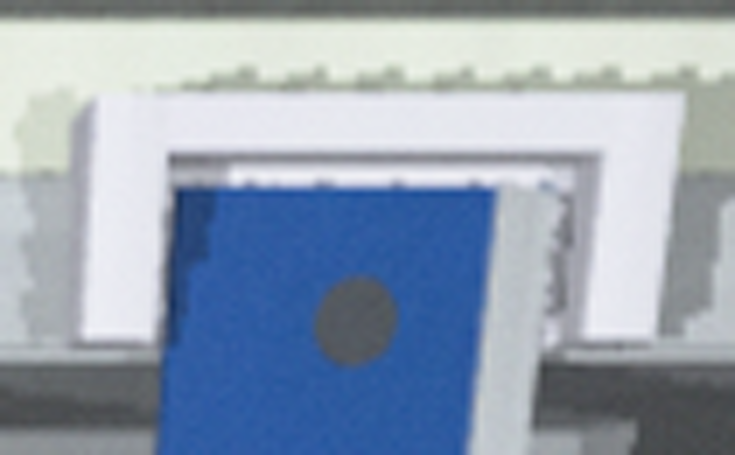

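The blade is flat, with tilt under 0.05°. Its top sits about 5 mm below the shoulder tops (5.5 mm expected when fully down), and the pin is in the notch. The other items haven't moved, so I'm handing in.

```bash
python3 - <<'E'
from workcell import manip,readout
print(readout.get_obs()['clock'],manip.hand_in())
E
```

```text
the job is handed in; nothing more can be done
43.275 None
```

The blue blade is on the melter, flat across the tank in both seats with its notch over the pin, and I handed the job in at 43.3 s. I slid it out over the marble's edge, took it by the plain end, rested it across the pan to grip its middle, then lowered it in.

**Last checks:**
- **Seating:** the blade's tilt is under 0.05°. Its top sits about 5 mm below the shoulder tops; 5.5 mm is expected when it is fully down.
- **Fit:** the pin shows inside the notch, and both ends lie between the shoulders.
- **Other items:** in the last scene view the tub, jar, box and tin stand where they were. I judged this by eye and did not measure it.
- **Robot:** the gripper is open and clear of everything.

**What did not go to plan or disagreed:**
- **Extra step:** joint 7 could not turn the blade across the pan from my first grip. I set the blade back on the marble, still overhanging, and took the same end with the tool half-turned before going on.
- **Finger length:** the real fingertips stop about 40 mm short of the reported TCP, so I found heights by contact and depth images.
- **Final height:** the last contact came 1–2 mm above my calculated height, which fits the uncertainty in where the blade sat in the fingers.
- **Wrist camera:** its reported sideways offset changed by about 1.6 mm between my first reading and my later ones. I checked alignment against the seat itself and the scene camera.

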